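# Strip a stuck sleeve from its clamped core

## Task

First swing the keeper arm on the stand away from you, out from over the steel sleeve, as far as it will go or nearly so. Then turn the slanted clamp knob clockwise until the clutch clicks at least once, so the core below is held tight, pull the sleeve straight up off the core without lifting or shifting the core, and set it down gently, open end down and upright, on the floor of the shallow aluminium tray. Leave the clamp tight and the beaker, tape roll and screw cap undisturbed.

Things in the scene. Friction and masses are not known exactly. Their poses are not given: they have to be found in the camera images.
- stand: Grey painted holding stand, fixed to the bench. Base plate 170 (x) x 150 (y) x 10 mm; origin at the middle of the base plate's underside, z up. Its -x side, with the slanted knob, faces roughly the robot; the core stands at x = +25, y = 0 mm in the stand's frame; the keeper's post (18 mm dia.) stands at x = +25, y = -62 mm.
- core: Loose flanged steel plug (72 mm dia. x 10 mm flange, 36 mm dia. x 40 mm stem above it, mass about 0.25 kg) resting on the base plate between low locating blocks, its far edge under a fixed lip. Origin at the centre of the flange's underside, z up. Three spring balls in its stem grip the sleeve from inside: pulling the sleeve off takes about 5 to 11 N, more than the core's weight, so an unclamped core comes up with it.
- sleeve: Loose steel cup, open end down, standing on the core's flange over the stem; 50 mm outer dia., 56 mm high, bore 42 mm and 51 mm deep, mass 0.16 kg. A round ringed grip 24 mm dia. and 34 mm tall rises from its closed top. Origin at the centre of the open rim (underside), z up towards the grip.
- sleeve_top (a point): Centre of the flat top of the sleeve's grip, 89.5 mm above the sleeve's origin. The sleeve must be raised at least 45 mm to clear the core.
- keeper (a joint): Angle of the keeper arm about the post's vertical axis, rad: 0 = arm lies over the sleeve along the stand's +y direction; grows as the pin swings towards the stand's +x (away from the robot), clockwise seen from above; stop at 1.6 (arm then points to the stand's +x). Starts between 0 and 0.3. Stays where left; about 1 N at the pin moves it.
- keeper_pin (a point): Centre of the top of the upright black pin on the keeper arm's end: 10 mm dia., 27 mm free height above the arm, 74 mm from the post's axis. Its axes are the arm's: z up, y points from the post to the pin.
- knob_top (a point): Centre of the outer end face of the black ribbed clamp knob (37 mm dia., 36 mm long; below it an aluminium collar 42 mm dia. that turns with the screw). z is the screw axis pointing out of the knob: it leans 30 degrees from vertical towards the stand's -x. The point turns with the knob. As the screw turns clockwise the knob sinks 5 mm per rad along its axis.
- screw (a joint): Turn of the clamp screw, rad, growing clockwise as seen looking at the knob's end face; 0 is open, 1.5 is the hard stop where the foot is down on the core's flange. Starts between 0 and 0.5. Turning it takes about 0.05 N m. After a click it may spring back up to 0.1 rad.
- knob (a joint): Turn of the knob relative to the screw's collar, rad, clockwise positive: 0 at the start and while the clutch holds. With the screw at its stop, about 0.15 N m makes the clutch slip; each click is one tooth of 0.524 rad (30 degrees), after which the knob rests at 0.52, 1.05, ... A white line on the knob's side and the black line on the collar are in line until it slips.
- tray: Shallow open aluminium tray, fixed to the bench, 125 (x) x 105 (y) x 16 mm outside with 3 mm walls and floor and a rolled rim 18 mm high; origin at the centre of its underside, so the inner floor is at z = 3 mm. It stands to the left of the stand, either beside it or nearer the robot; the beaker stands in the other of these two places.
- beaker: Bystander: empty glass beaker, 56 mm dia., 68 mm high; origin at the centre of its underside.
- tape_roll: Bystander: roll of label tape lying flat, 55 mm dia., 18 mm high; origin at the centre of its underside.
- screw_cap: Bystander: loose screw cap, 34 mm dia., 12 mm high; origin at the centre of its underside.
Mind the look-alikes: they are no part of the job. Leave any pink look-alike of the core alone. Leave any blue look-alike of the sleeve alone.

How it is judged (in metres and radians):
On the way, in this order (a step that is already met when the one before it is completed fails the run):
1. the keeper arm is swung clear (past 1.2 rad) (value of joint keeper above 1.2 rad), for 0.1 s.
2. the screw is tight (past 1.3 rad) and the clutch has clicked (knob past 0.4 rad on the screw) (value of joint knob above 0.4 rad and value of joint screw above 1.3 rad), for 0.2 s.
3. the sleeve is clear above the core (raised 45 mm or more), the core still in place (distance between sleeve and core above 0.055 m and distance of core from where it was at the start of the episode below 0.003 m), for 0.1 s.
At the end, for the whole second after the job is handed in: The sleeve stands upright (within 0.1 rad), open end down, at rest on the tray's floor (its rim within 4 mm of it, its axis within 50 mm of the tray's centre); the core is within 3 mm of where it started; the screw is tight (past 1.3 rad), the knob past 0.4 rad on the screw; the keeper past 1.1 rad (all of step 2 and distance of core from where it was at the start of the episode below 0.003 m and value of joint keeper above 1.1 rad and z of sleeve in the frame of tray between 0.001 and 0.007 m and horizontal distance between sleeve and tray below 0.05 m and angle between sleeve's own z axis and vertical below 0.1 rad and linear speed of sleeve below 0.02 m/s); the robot touches nothing.
It fails at once if the core is lifted or shifted by more than 3 mm (distance of core from where it was at the start of the episode above 0.003 m).
It fails at once if the sleeve is dropped or slammed into the tray (faster than 0.5 m/s within 27 mm of its floor; a free fall of 13 mm) (linear speed of sleeve above 0.5 m/s and z of sleeve in the frame of tray below 0.03 m and horizontal distance between sleeve and tray below 0.08 m).
It fails at once if the beaker, tape roll or screw cap is moved by more than 25 mm (distance of any of beaker, tape_roll, screw_cap from where it was at the start of the episode above 0.025 m).
It also fails if it takes over 72 s, if anything falls off the work surface, if the arm or the gripper's body presses on something with over 40 N, if the wrist force passes 120 N, or if a joint passes its speed limit or range.

## Robot

A 6-joint arm with a two-finger parallel gripper is mounted at the origin on a cart in front of the work surface, level with it; the furniture and walls round the work are solid. World frame = base frame: x ahead of the robot, y to its left, z up, the work surface at z = 0. Lengths are in mm, angles in rad, forces in N, time in s.
With the tool pointing down it reaches from about 275 to 1000 mm from the base axis. Payload 8.4 kg.
Tool frame: the origin (TCP) lies at the very end of the fingers, on their centre line; the grasp point (between the pads) lies 19 mm behind it; x points along the fingers, y is the direction in which the jaws open and shut, and the axes are right-handed (so a half turn about x gives the same grasp; the last joint's range is limited). The gripper opens to 85 mm and grips with 20 to 120 N. Pads are 22 mm wide; open, the fingers measure 114 mm over their backs; the gripper's body (76 mm by 85 mm) begins 54 mm behind the grasp point. The pads swing forward as they close: fully open they stand 13 mm farther back than shut.
Start: joints at [-1.28, 0.353, 1.633, -0, 1.155, -0.002], TCP at [180.395, -598.403, 231.281] pointing down, gripper open.
Joint ranges: [-2.63, 2.63], [-0.92, 2.1], [0.06, 2.66], [-1.3, 4.44], [0, 2.69], [-3.02, 3.02]. Speed limits (rad/s): [2.22, 2.22, 2.79, 3.14, 3.14, 3.14].

## Interface

Orientations are given as [roll, pitch, yaw] about the fixed x, y, z axes, in that order (R = Rz(yaw) Ry(pitch) Rx(roll)).
In Python, from rig import r, grab_frame, camera_params, sign_off gives the robot as it stands.
- The arm moves only by the tool drive_tool, never from a script. Its argument "rows" is one flat list of numbers, 7 for each row, row after row: the shift along the tool's x, y, z in mm, then the turn, a rotation vector about the tool's x, y, z in degrees, then the opening in per cent of the stroke, from 0 (shut) to 100 (fully open). In form: [x, y, z, rx, ry, rz, fingers, x, y, z, rx, ry, rz, fingers, ...]. A call has 1 to 10 rows; each row is the pose to reach, as a shift and turn from the pose measured when the call began, along the tool's axes at that moment; what a row does not reach only later rows make up. A row lasts 1/8 s, in which the tool goes at most 62.5 mm and 10.7 degrees, less where a joint would pass 70% of its speed; a pose out of reach is approached as far as the arm can. A call with a gripper value outside its range is refused whole. The fingers move at their own pace and stop on an object; "newtons" is the grip in N (left out, the last holds). Time passes only in rows, so rows that repeat a pose let the fingers close. It gives the time, the measured TCP pose, the force and the opening at its end, in the units of the state.
- r.sense(): the state, without advancing time (a new reading comes with each control period).
- grab_frame(name): name is "side" or "top"; returns the picture (420x560x3 uint8, red, green, blue); there is no depth.
- camera_params(name): a dict with "vertical_fov" (degrees; the focal length in pixels is half the picture's height over the tangent of half this angle, whatever the lens; pixels are square), "cx", "cy" (the principal point, pixels), "pose" (4x4, takes a point from camera to world coordinates). Camera axes: x right, y down, z forward; pixel columns grow to the right and rows downward; lengths in mm; the calibration is good to about 2 mm. A picture is of the moment at which its call begins. camera_params takes no time and is no camera call.
- sign_off(): hands the job in, once; it reports no verdict.
The state is a dict: "clock": time; "qpos": joint angles; "qvel": joint speeds; "joint_efforts": joint torques, N m; "eef_pos": TCP position; "tcp_rot": TCP orientation; "contact_force": force on the tool from outside, world axes, zero at the start; "wrist_torque": the same for the moment, N m; "opening": opening from 0.0 (shut) to 1.0 (fully open).
Only numpy, scipy, OpenCV 4.12 (cv2) and the standard library are available. Lean on these libraries where they do the work, as an engineer would, in place of code of your own. Each camera call takes 0.05 s, during which the arm holds its last target.

## Working session

There is one attempt and no reset: what is moved stays moved. The work goes in short steps, Python scripts to look and compute and a tool call to move; the robot and the scene stay as the last step left them, time stands still between calls to the robot, and variables do not carry over. Pictures are saved under pics/ and viewed, and the job is handed in when it is done.

Besides the shell and the picture viewer there is one more tool, called after "Emit:" by a JSON object that holds its "method" and its "body". drive_tool: Moves the arm, as the interface text tells. Its arguments: {"type":"object","properties":{"rows":{"type":"array","items":{"type":"number"}},"newtons":{"type":"number"}},"required":["rows"]}

```bash
mkdir -p pics; ls; python3 - <<'E'
from rig import r, grab_frame, camera_params
import cv2
print(r.sense())
for n in("side","top"):
    print(n,camera_params(n))
    cv2.imwrite(f"pics/{n}0.png",cv2.resize(grab_frame(n)[:,:,::-1],(800,600),interpolation=cv2.INTER_CUBIC))
E
```

```text
pics
{'clock': 0.0, 'qpos': array([-1.28040237e+00,  3.53681064e-01,  1.63412846e+00, -1.67565214e-05,
        1.15517713e+00, -2.40390664e-03]), 'qvel': array([ 0.00144419,  0.00104428,  0.00024431,  0.00102897, -0.00059792,
        0.00110865]), 'joint_efforts': array([-1.36709616e-03, -6.05259705e+01, -3.42067730e+01, -2.67468822e-04,
        9.38606390e-03, -1.65196019e-05]), 'eef_pos': array([ 180.25398278, -597.95474918,  230.54354012]), 'tcp_rot': array([-1.56221037,  1.56940224,  1.87218693]), 'contact_force': array([ 0.52274714, -0.16203257, -0.36983011]), 'wrist_torque': array([-0.0175703 , -0.04650122,  0.03788676]), 'opening': 1.0015431978929736}
side {'vertical_fov': 54.60877441932001, 'cx': 279.8478589101756, 'cy': 206.64703673188458, 'pose': array([[ 8.91210684e-01, -2.63732393e-01,  3.69037588e-01,
         2.67300023e+02],
       [-4.53586168e-01, -5.15015709e-01,  7.27336516e-01,
        -5.31684613e+02],
       [-1.76204466e-03, -8.15600420e-01, -5.78612868e-01,
         6.10221817e+02],
       [ 0.00000000e+00,  0.00000000e+00,  0.00000000e+00,
         1.00000000e+00]])}
top {'vertical_fov': 51.5765317869295, 'cx': 279.2269094217724, 'cy': 205.9146776568809, 'pose': array([[ 2.59011293e-02, -9.96894864e-01,  7.43623637e-02,
         4.95302944e+02],
       [-9.99551985e-01, -2.69425486e-02, -1.30356689e-02,
         7.90477467e+01],
       [ 1.49987030e-02, -7.39914097e-02, -9.97146083e-01,
         1.03984705e+03],
       [ 0.00000000e+00,  0.00000000e+00,  0.00000000e+00,
         1.00000000e+00]])}
```

View pics/side0.png

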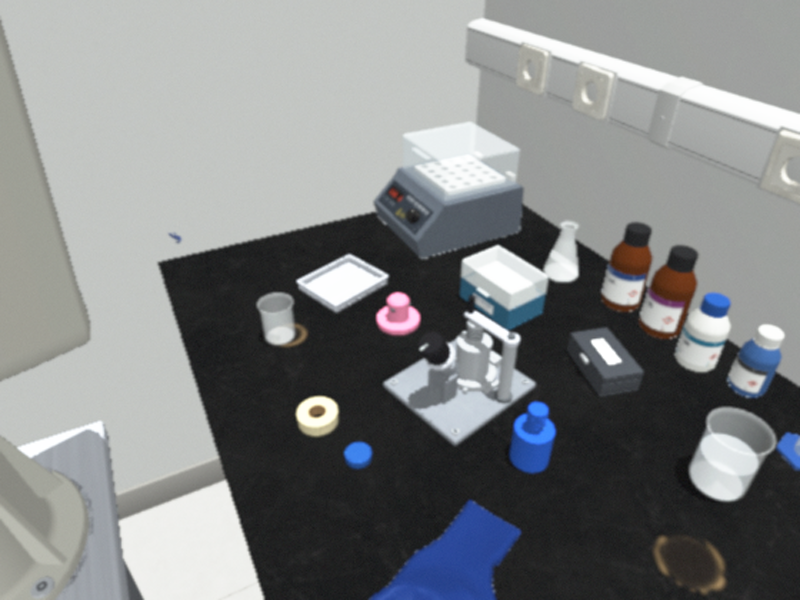

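View pics/top0.png

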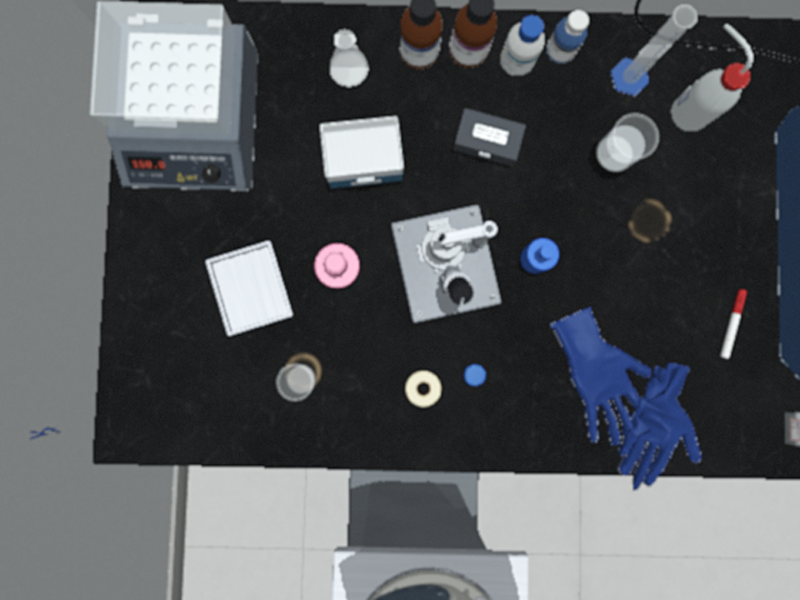

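Side (800x600 px): the stand is at (460,385), with the knob at (433,347), steel sleeve at (473,360) under the keeper arm, and post at (510,340). The tray is at (343,282), beaker (277,318), tape (317,415) and cap (358,455). The look-alikes are the pink core at (398,315) and the blue sleeve at (532,438). The top view agrees, and the target is the grey steel sleeve on the stand. Next I'll check it in close crops.

```bash
cat > h.py <<'E'
import numpy as np, cv2
from rig import r, grab_frame, camera_params
def cam(n):
    c=camera_params(n); f=210/np.tan(np.radians(c["vertical_fov"])/2); return f,c["cx"],c["cy"],c["pose"]
def proj(n,P):
    f,cx,cy,T=cam(n); P=np.atleast_2d(P); p=(P-T[:3,3])@T[:3,:3]
    return np.c_[f*p[:,0]/p[:,2]+cx,f*p[:,1]/p[:,2]+cy]
def ray(n,uv):
    f,cx,cy,T=cam(n); d=T[:3,:3]@np.array([(uv[0]-cx)/f,(uv[1]-cy)/f,1]); return T[:3,3],d/np.linalg.norm(d)
def atz(n,uv,z):
    o,d=ray(n,uv); return o+d*(z-o[2])/d[2]
def tri(a,b):
    (o1,d1),(o2,d2)=ray("side",a),ray("top",b)
    s=np.linalg.lstsq(np.c_[d1,-d2],o2-o1,rcond=None)[0]
    p,q=o1+d1*s[0],o2+d2*s[1]; return (p+q)/2,np.linalg.norm(p-q)
def crop(img,x0,y0,w,h,k,fn,pts=()):
    c=cv2.resize(img[y0:y0+h,x0:x0+w,::-1],None,fx=k,fy=k,interpolation=cv2.INTER_CUBIC)
    for p in pts: cv2.circle(c,(int(round((p[0]-x0+.5)*k)),int(round((p[1]-y0+.5)*k))),2,(0,255,0),-1)
    cv2.imwrite(fn,c)
E
python3 - <<'E'
from h import *
import numpy as np
for n in("side","top"): np.save(n+"0.npy",grab_frame(n))
s,t=np.load("side0.npy"),np.load("top0.npy")
crop(s,262,210,120,100,6,"pics/s1.png"); crop(t,265,135,100,100,6,"pics/t1.png")
E
```

```text
(no output)
```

View pics/s1.png

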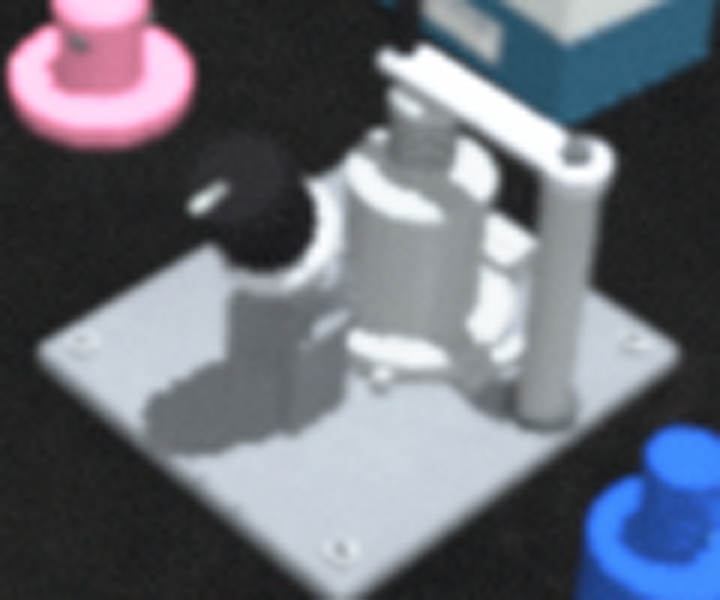

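View pics/t1.png

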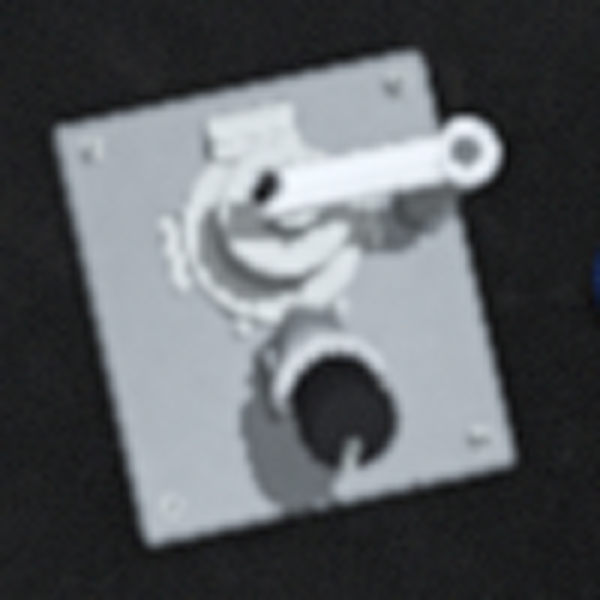

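The crops confirm it: the steel sleeve with its grip sits under the white keeper arm. The black pin is at top crop (265,187), and the knob's white line faces the robot. Now I'll fit the stand pose.

```bash
cat > fit.py <<'E'
from h import *
from scipy.optimize import least_squares
T=lambda x,y:((x+.5)/6-.5+265,(y+.5)/6-.5+135)
S=lambda x,y:((x+.5)/6-.5+262,(y+.5)/6-.5+210)
obs=[("top",(85,75,10),T(55,128)),("top",(85,-75,10),T(420,49)),("top",(-85,-75,10),T(516,462)),("top",(-85,75,10),T(150,548)),
("side",(-85,75,10),S(38,352)),("side",(85,-75,10),S(682,352))]
def W(p,q):
    c,s=np.cos(p[2]),np.sin(p[2]); return np.array([p[0]+c*q[0]-s*q[1],p[1]+s*q[0]+c*q[1],q[2]])
def res(p,full=0):
    return np.concatenate([proj(n,W(p,q))[0]-uv for n,q,uv in obs])
E
cat > a.py <<'E'
from fit import *
for sel in (obs[:4],obs):
    import fit; fit.obs=sel
    f=least_squares(res,[480,0,0.2]); print(f.x,f.fun.round(1))
p=f.x; np.save("stand.npy",p)
print("core",W(p,(25,0,0)),"post",W(p,(25,-62,0)))
print("post top tri",tri(S(577,150),T(467,150)), "pred core")
print("armend tri",tri(S(385,62),T(262,200)))
print("knob top",tri(S(240,205),T(345,415)))
print("sleeve grip?", [proj(n,W(p,(25,0,20+89.5-10))) for n in("side","top")])
E
python3 a.py
```

```text
[ 6.27084236e+02 -1.16400304e+01  2.47435825e-01] [-0.   0.3 -0.1  0.1  0.3  0.1 -0.2 -0.4]
[ 6.27310574e+02 -1.30030047e+01  2.47593779e-01] [ 0.5  0.2  0.5  0.   0.8 -0.   0.4 -0.5 -0.7 -1.2 -0.5 -1. ]
core [651.5481973   -6.87620902   0.        ] post [666.74265063 -66.98551436   0.        ]
post top tri (array([667.58499495, -66.01970173, 121.82124758]), np.float64(1.7703456251284317)) pred core
armend tri (array([646.32405407,   7.47529621, 114.76556817]), np.float64(3.467476194055952))
knob top (array([571.3619446 , -25.18193653, 105.80375348]), np.float64(1.720468821349066))
sleeve grip? [array([[332.14808576, 228.95862013]]), array([[313.90436056, 167.56083918]])]
```

```bash
cat > b.py <<'E'
from fit import *
p=np.load("stand.npy"); s,t=np.load("side0.npy"),np.load("top0.npy")
K=np.array([75,0,0])
def pin(q,z): return W(p,(25+74*np.sin(q),-62+74*np.cos(q),z))
for z in(140,147):
  for q in(0,.05,.1,.15,.2): print(z,q,(proj("top",pin(q,z))[0]-[265,135]+.5)*6-.5,(proj("side",pin(q,z))[0]-[262,210]+.5)*6-.5)
im=cv2.convertScaleAbs(s,alpha=3,beta=30); crop(im,300,200,70,60,10,"pics/s2.png")
im=cv2.convertScaleAbs(t,alpha=2.5,beta=20); crop(im,285,150,70,70,10,"pics/t2.png")
E
python3 b.py
```

```text
140 0 [273.43327807 186.47014756] [405.43964543   2.66807076]
140 0.05 [271.30888194 176.16605312] [413.35999041  -1.54169412]
140 0.1 [269.70677827 165.77954049] [421.6351166   -5.47598702]
140 0.15 [268.63054294 155.33679255] [430.24573819  -9.12861495]
140 0.2 [268.08241682 144.86408873] [439.17229677 -12.49392377]
147 0 [275.17156015 183.10624743] [406.90185419 -14.67109489]
147 0.05 [273.03024539 172.72345765] [414.85874067 -18.86045831]
147 0.1 [271.41525959 162.25767737] [423.17225    -22.77561167]
147 0.15 [270.33020415 151.73529098] [431.82301266 -26.4104109 ]
147 0.2 [269.77733505 141.18277967] [440.79138775 -29.75924723]
```

View pics/s2.png

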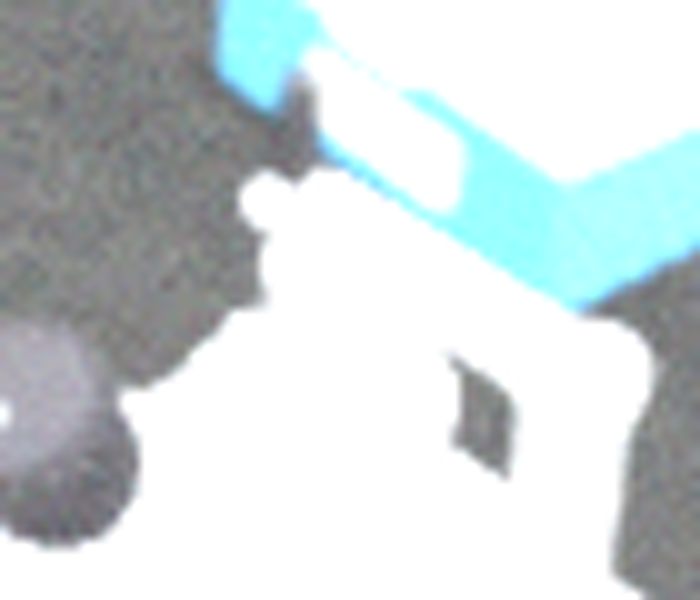

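View pics/t2.png

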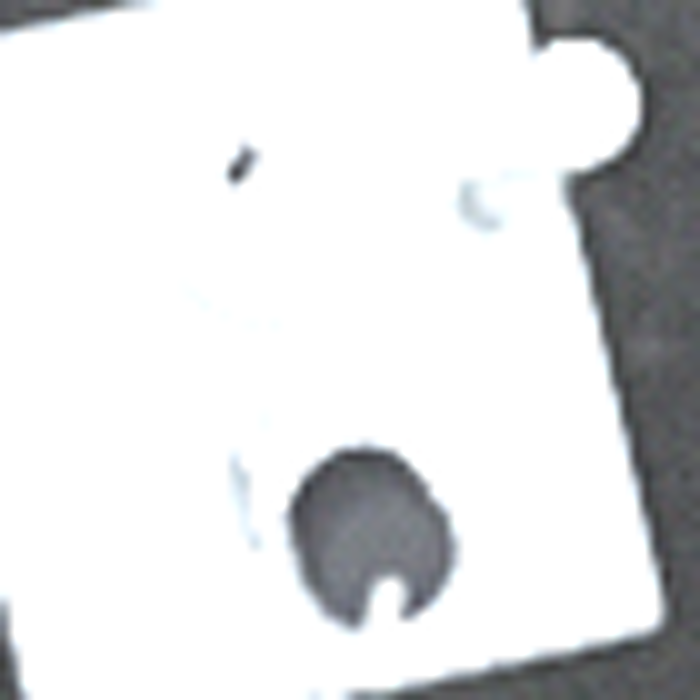

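```bash
python3 - <<'E'
from fit import *
p=np.load("stand.npy")
def loc(P):
    d=P[:2]-p[:2]; c,s=np.cos(p[2]),np.sin(p[2]); return np.r_[c*d[0]+s*d[1],-s*d[0]+c*d[1],P[2]]
for su in((329.8,208),(329.8,212),(329.8,216)):
    P,e=tri(su,(309,166.3)); L=loc(P); print(P,e,L,np.arctan2(L[0]-25,L[1]+62),np.hypot(L[0]-25,L[1]+62))
P,e=tri(S(577,150),T(467,150)); print(loc(P))
P,e=tri(S(240,205),T(345,415)); print("knob",loc(P))
# knob top face centre candidates: locus x for heights, y=0
k=lambda d:W(p,(d,0,0))
s=r.sense()
from scipy.spatial.transform import Rotation as R
print(R.from_euler('xyz',s['tcp_rot']).as_matrix().round(3))
E
```

```text
[648.45921577   6.44788497 143.53315286] 4.147022540943699 [ 25.27057725  13.67479709 143.53315286] 0.0035755114186893882 75.67528081703779
[649.59332255   5.94144744 133.82226977] 3.0216361350957954 [ 26.2459858   12.90586578 133.82226977] 0.016632487819194273 74.91622794413207
[650.74234917   5.42618507 123.97437677] 1.8800411957508414 [ 27.23369647  12.12472233 123.97437677] 0.03012518157292217 74.15837012568578
[ 26.05335043 -61.27007477 121.82124758]
knob [-57.22718499   1.90389854 105.80375348]
[[-0.     0.289 -0.957]
 [ 0.001 -0.957 -0.289]
 [-1.    -0.001 -0.   ]]
```

```bash
cat > plan.py <<'E'
from fit import *
from scipy.spatial.transform import Rotation as R
p=np.load("stand.npy")
def down(yaw): # tool x down, tool y heading yaw
    y=np.array([np.cos(yaw),np.sin(yaw),0]); x=np.array([0,0,-1.]); return np.c_[x,y,np.cross(x,y)]
def rows(tg):
    s=r.sense(); R0=R.from_euler('xyz',s['tcp_rot']).as_matrix()
    for P,M,f in tg:
        d=R0.T@(np.array(P)-s['eef_pos']); w=np.degrees(R.from_matrix(R0.T@M).as_rotvec())
        print([round(float(v),1) for v in np.r_[d,w,f]])
def st():
    s=r.sense(); print(s['clock'],s['eef_pos'].round(1),R.from_euler('xyz',s['tcp_rot']).as_matrix().round(3).tolist(),s['qpos'].round(2),s['contact_force'].round(1),s['opening'])
E
python3 - <<'E'
from plan import *
rows([((649,6,220),down(p[2]),35)])
E
```

```text
[11.2, -443.2, -623.1, -87.4, -0.0, 0.0, 35.0]
```

Emit:
{"method": "drive_tool", "body": {"rows": [11,-443,-623,-87.4,0,0,35,11,-443,-623,-87.4,0,0,35,11,-443,-623,-87.4,0,0,35,11,-443,-623,-87.4,0,0,35,11,-443,-623,-87.4,0,0,35,11,-443,-623,-87.4,0,0,35,11,-443,-623,-87.4,0,0,35,11,-443,-623,-87.4,0,0,35,11,-443,-623,-87.4,0,0,35,11,-443,-623,-87.4,0,0,35]}}

```text
clock: 1.45
eef_pos: [564.4, -102.7, 222.3]
tcp_rot: [2.806, 1.57, 1.483]
contact_force: [0.5, -1.3, 0.1]
opening: 0.354
```

```bash
python3 - <<'E'
from plan import *
st();rows([((649,6,220),down(p[2]),35)])
E
```

```text
1.45 [ 564.4 -102.7  222.3] [[0.0, 0.969, 0.245], [0.001, 0.245, -0.969], [-1.0, 0.0, -0.001]] [-0.18  0.28  1.75  0.    1.1  -0.43] [ 0.5 -1.3  0.1] 0.3535711418513988
[2.4, 108.7, -84.6, 0.0, -0.0, -0.0, 35.0]
```

Now go over the pin and take a check picture before lowering.

Emit:
{"method": "drive_tool", "body": {"rows": [2,109,-85,0,0,0,35,2,109,-85,0,0,0,35,2,109,-85,0,0,0,35,2,109,-85,0,0,0,35,42,109,-85,0,0,0,35,42,109,-85,0,0,0,35]}}

```text
clock: 2.2
eef_pos: [646.1, 4.9, 177.8]
tcp_rot: [-1.855, 1.565, 3.104]
contact_force: [0.2, 0.4, -0.5]
opening: 0.351
```

```bash
python3 - <<'E'
from plan import *
st(); s=grab_frame("side"); crop(s,262,150,140,120,5,"pics/s3.png")
rows([((649,6,124),down(p[2]),35)])
E
```

```text
2.2 [646.1   4.9 177.8] [[-0.006, 0.97, 0.244], [0.0, 0.244, -0.97], [-1.0, -0.006, -0.002]] [ 0.01  0.44  1.63  0.    1.08 -0.24] [ 0.2  0.4 -0.5] 0.35075240726729884
[55.7, 1.9, -0.5, -0.1, -0.1, 0.2, 35.0]
```

View pics/s3.png

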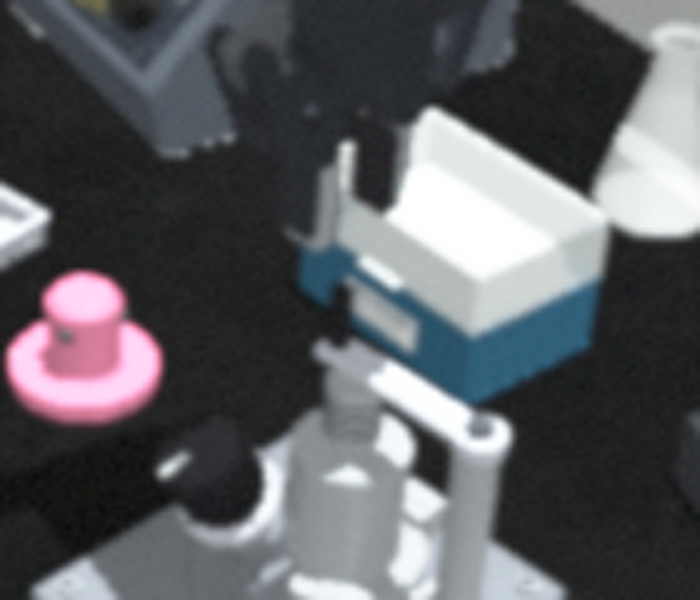

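The pin at crop (342,285–335) sits midway between and below the fingers at (312,235) and (378,190). Lowering now.

Emit:
{"method": "drive_tool", "body": {"rows": [30,2,-0.5,0,0,0,35,53,2,-0.5,0,0,0,35,53,2,-0.5,0,0,0,35]}}

```text
clock: 2.62
eef_pos: [648.4, 5.1, 126.7]
tcp_rot: [-1.856, 1.566, 3.102]
contact_force: [-0.2, 0.4, 0.2]
opening: 0.355
```

```bash
python3 - <<'E'
from plan import *
st(); s=grab_frame("side"); crop(s,262,150,140,120,5,"pics/s4.png")
tg=[]
for q in np.linspace(0,1.56,10):
    # trailing finger inner face 15mm behind, pin radius 5 -> lead by 10/74
    P=W(p,(25+74*np.sin(q),-62+74*np.cos(q),126)); t=W((0,0,p[2]),(np.cos(q),-np.sin(q),0))
    tg.append((P+9*t*min(1,q*4),down(p[2]-q),35))
rows(tg)
E
```

```text
2.625 [648.4   5.1 126.7] [[-0.005, 0.97, 0.243], [0.0, 0.243, -0.97], [-1.0, -0.005, -0.001]] [ 0.01  0.5   1.66  0.    0.99 -0.24] [-0.2  0.4  0.2] 0.3546227041475597
[1.9, -0.8, 0.4, -0.1, -0.1, 0.2, 35.0]
[1.8, 18.2, 2.6, 9.8, -0.0, 0.2, 35.0]
[1.8, 32.9, 7.8, 19.8, -0.0, 0.2, 35.0]
[1.7, 43.8, 14.6, 29.7, -0.0, 0.2, 35.0]
[1.7, 53.5, 23.1, 39.6, 0.0, 0.2, 35.0]
[1.7, 61.5, 33.3, 49.6, 0.0, 0.2, 35.0]
[1.6, 67.7, 44.6, 59.5, 0.0, 0.2, 35.0]
[1.6, 71.8, 56.8, 69.4, 0.0, 0.2, 35.0]
[1.6, 73.8, 69.6, 79.4, 0.1, 0.2, 35.0]
[1.6, 73.5, 82.5, 89.3, 0.1, 0.2, 35.0]
```

View pics/s4.png

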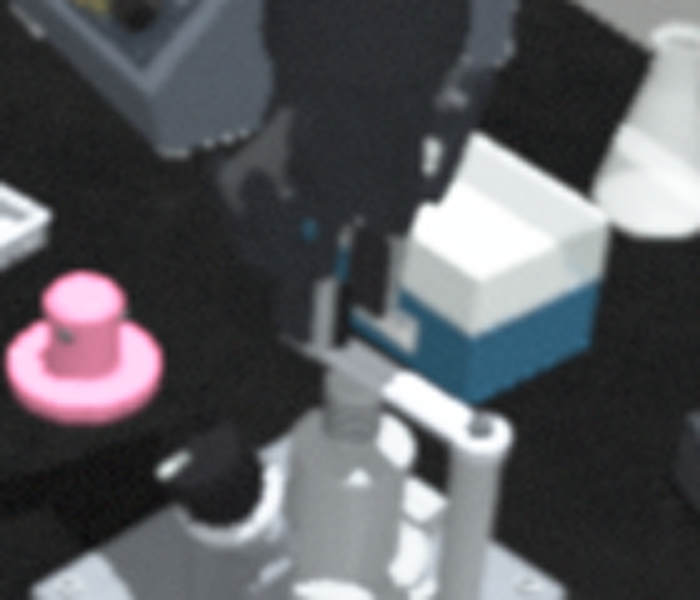

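The fingers straddle the pin at crop (345,300). Sweeping the arc now.

Emit:
{"method": "drive_tool", "body": {"rows": [1,18,2.5,10,0,0,35,1,33,8,20,0,0,35,1,44,14.5,30,0,0,35,1,53.5,23,39.5,0,0,35,1,61.5,33,49.5,0,0,35,1,67.5,44.5,59.5,0,0,35,1,72,57,69.5,0,0,35,1,74,69.5,79.5,0,0,35,1,73.5,80,87,0,0,35,1,73.5,82,89,0,0,35]}}

```text
clock: 3.92
eef_pos: [741.5, -57.2, 128.9]
tcp_rot: [-0.487, 1.57, 2.917]
contact_force: [0.5, 0.5, 0.4]
opening: 0.349
```

```bash
python3 - <<'E'
from plan import *
st(); s=grab_frame("side"); crop(s,262,150,140,120,5,"pics/s5.png")
crop(grab_frame("top"),240,90,140,120,5,"pics/t5.png")
E
```

```text
3.925 [741.5 -57.2 128.9] [[-0.0, 0.259, -0.966], [0.0, -0.966, -0.259], [-1.0, -0.0, 0.0]] [-0.08  0.63  1.43  0.    1.09  1.23] [0.5 0.5 0.4] 0.34898216463228243
```

View pics/s5.png

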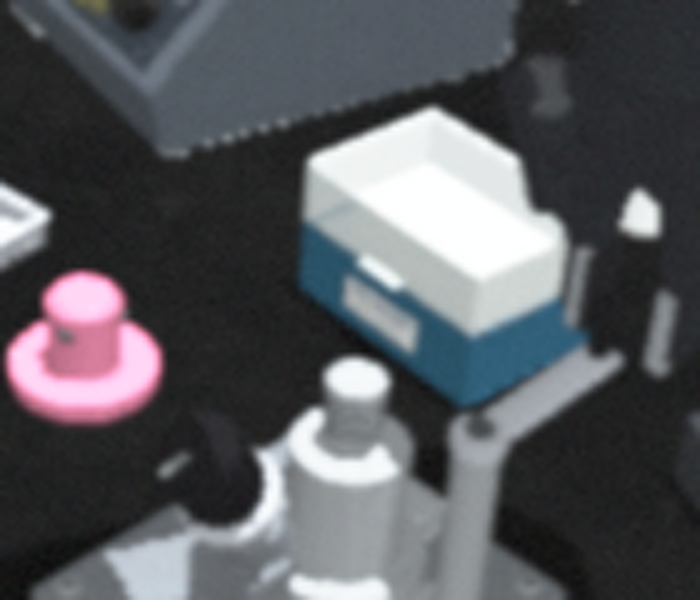

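The keeper points to stand +x, and the TCP geometry puts it at about 1.55 rad. I'll retreat upward and look at the knob.

Emit:
{"method": "drive_tool", "body": {"rows": [-40,0,0,0,0,0,50,-100,0,0,0,0,0,100,-110,150,150,0,0,0,100,-110,150,150,0,0,0,100,-110,150,150,0,0,0,100]}}

```text
clock: 4.65
eef_pos: [647.0, -220.0, 238.1]
tcp_rot: [0.728, 1.57, -2.146]
contact_force: [0.5, -0.5, -0.4]
opening: 1.002
```

```bash
cat > k.py <<'E'
from plan import *
import sys
s,t=np.load("side1.npy"),np.load("top1.npy")
def circ(c,ax,rad,n=40):
    ax=ax/np.linalg.norm(ax); u=np.cross(ax,[0,1,0.]); u/=np.linalg.norm(u); v=np.cross(ax,u)
    a=np.linspace(0,2*np.pi,n,0)[:,None]; return c+rad*(np.cos(a)*u+np.sin(a)*v)
def world(L,off=(0,0)): return np.array([W(p,q) for q in L])+[off[0],off[1],0]
ax=np.array([-.5,0,np.sqrt(.75)])
x,y,z=map(float,sys.argv[1:4]); k=np.array([x,y,z])
pts=np.vstack([circ(k,ax,18.5),circ(k-36*ax,ax,18.5,20)])
g=np.vstack([circ(np.array([25,0,109.5]),np.array([0,0,1.]),12),circ(np.array([25,0,76]),np.array([0,0,1.]),25)])
for n,im,b,o in(("side",s,(275,215,80,60),"pics/ks%s.png"),("top",t,(285,150,70,70),"pics/kt%s.png")):
    crop(cv2.convertScaleAbs(im,alpha=1.4,beta=15),*b,9,o%sys.argv[4],np.vstack([proj(n,world(pts)),proj(n,world(g))]))
E
python3 - <<'E'
from plan import *
st()
for n in("side","top"): np.save(n+"1.npy",grab_frame(n))
E
python3 k.py -57 0 105 1
```

```text
4.65 [ 647.  -220.   238.1] [[-0.0, 0.265, -0.964], [-0.0, -0.964, -0.265], [-1.0, 0.0, 0.0]] [-0.33  0.44  1.49 -0.    1.21  0.97] [ 0.5 -0.5 -0.4] 1.001501543135473
```

View pics/ks1.png

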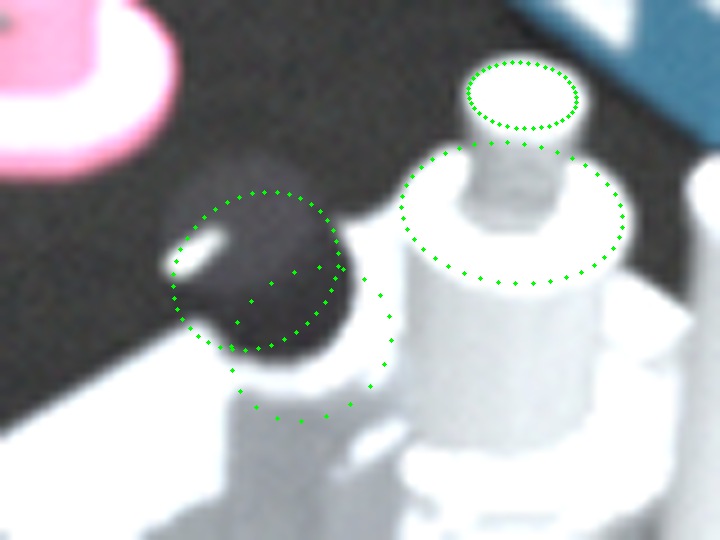

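View pics/kt1.png

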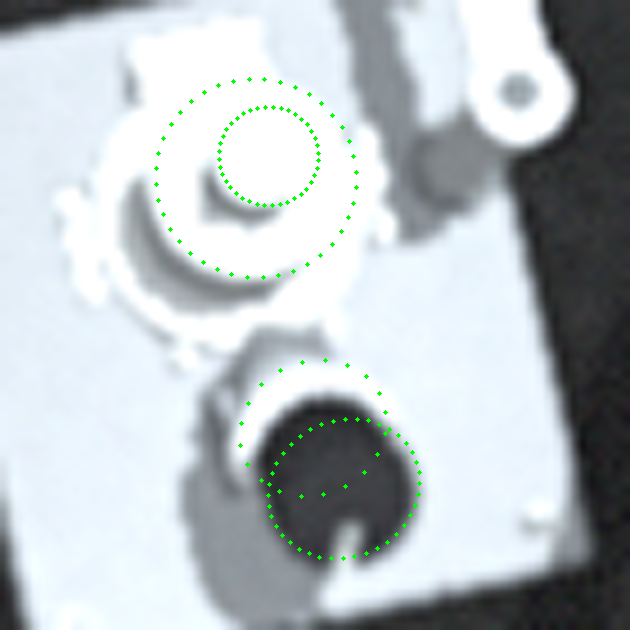

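```bash
sed -i 's/k-36\*ax/k-29*ax/; s/alpha=1.4,beta=15/alpha=float(sys.argv[5]),beta=10/' k.py
python3 k.py -59 0 112 2 2.6
```

```text
(no output)
```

View pics/ks2.png

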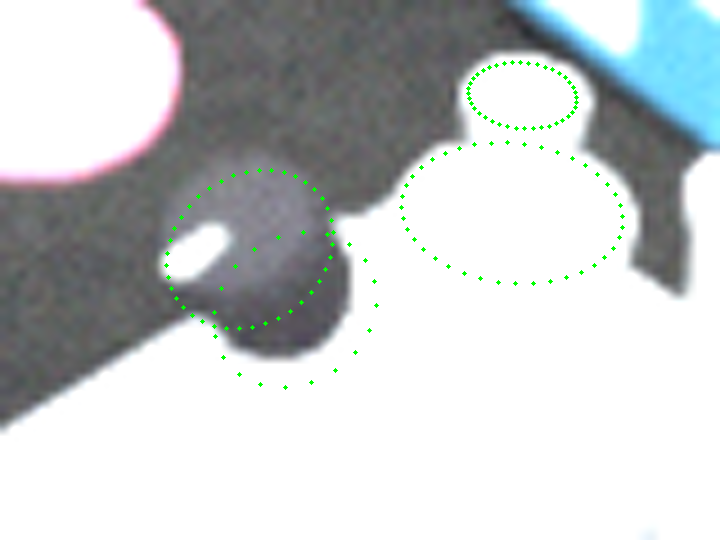

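View pics/kt2.png

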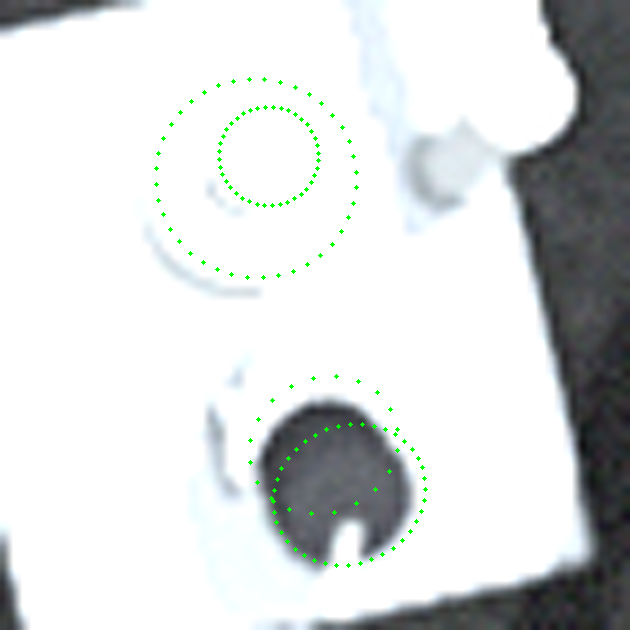

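```bash
sed -i 's/k-29\*ax/k-float(sys.argv[6])*ax/' k.py
python3 k.py -58 3 114 3 2.6 24
```

```text
(no output)
```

View pics/ks3.png

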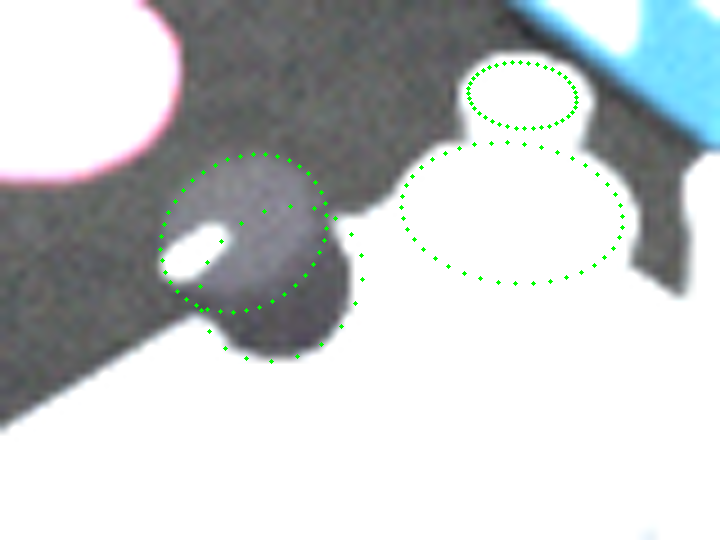

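View pics/kt3.png

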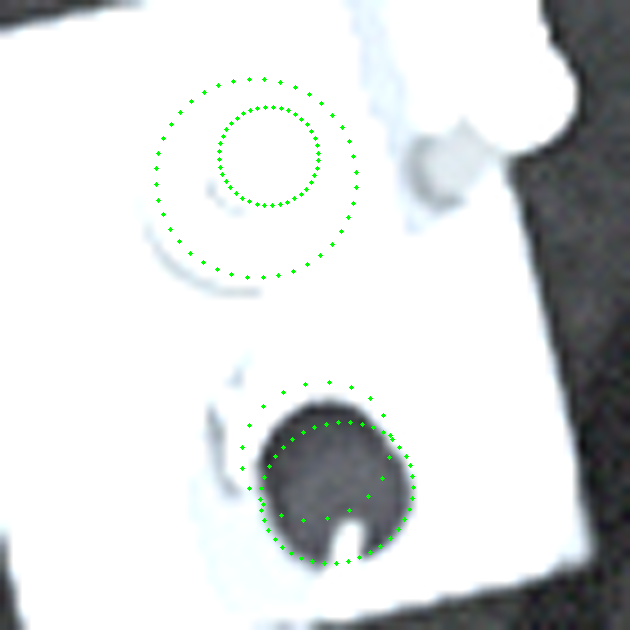

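```bash
cat >> plan.py <<'E'
AX=np.array([-.5,0,np.sqrt(.75)])
Rs=np.array([[np.cos(p[2]),-np.sin(p[2]),0],[np.sin(p[2]),np.cos(p[2]),0],[0,0,1]])
KF=np.array([-58,1.5,114.])
def kpose(d,phi): # TCP d mm beyond the face, roll phi deg
    a=-AX; y0=np.array([np.sqrt(.75),0,.5]); M=Rs@np.c_[a,y0,np.cross(a,y0)]@R.from_euler('x',phi,degrees=True).as_matrix()
    return W(p,KF-d*AX),M
E
python3 - <<'E'
from plan import *
print(kpose(0,0))
rows([(*kpose(-90,20),60),(*kpose(-90,0),60)])
E
```

```text
(array([570.7116808 , -25.76291334, 114.        ]), array([[ 0.48475246,  0.83961589,  0.24507183],
       [ 0.12253591,  0.21223843, -0.96950492],
       [-0.8660254 ,  0.5       ,  0.        ]]))
[46.2, -211.3, 65.4, -67.4, 26.1, 18.5, 60.0]
[46.2, -211.3, 65.4, -86.9, 23.4, 23.7, 60.0]
```

Emit:
{"method": "drive_tool", "body": {"rows": [10,-100,30,-30,8,8,60,20,-160,50,-60,16,16,60,46,-211,65,-87,23.4,23.7,60,46,-211,65,-87,23.4,23.7,60,46,-211,65,-87,23.4,23.7,60,46,-211,65,-87,23.4,23.7,60,46,-211,65,-87,23.4,23.7,60,46,-211,65,-87,23.4,23.7,60,46,-211,65,-87,23.4,23.7,60,46,-211,65,-87,23.4,23.7,60]}}

```text
clock: 6.0
eef_pos: [527.8, -36.3, 192.8]
tcp_rot: [1.564, 1.045, 0.249]
contact_force: [-1.1, -0.9, -0.3]
opening: 0.595
```

```bash
python3 - <<'E'
from plan import *
st()
rows([(*kpose(-90,-65),60),(*kpose(-30,-65),60)])
E
```

```text
6.0 [527.8 -36.3 192.8] [[0.486, 0.837, 0.252], [0.124, 0.22, -0.968], [-0.865, 0.502, 0.003]] [-0.22  0.07  2.23  0.57  0.43 -0.95] [-1.1 -0.9 -0.3] 0.5952614262956568
[0.3, -1.1, 0.3, -64.5, 0.0, -0.1, 60.0]
[60.3, -1.2, 0.3, -64.5, 0.0, -0.1, 60.0]
```

Emit:
{"method": "drive_tool", "body": {"rows": [0,-1,0,-10,0,0,60,10,-1,0,-20,0,0,60,30,-1,0,-30,0,0,60,45,-1,0,-40,0,0,60,60,-1,0,-50,0,0,60,60,-1,0,-50,0,0,60,60,-1,0,-50,0,0,60]}}

```text
clock: 6.88
eef_pos: [556.2, -28.7, 140.9]
tcp_rot: [0.695, 1.045, 0.25]
contact_force: [0.4, -0.5, -0.6]
opening: 0.597
```

```bash
python3 - <<'E'
from plan import *
st()
rows([(*kpose(22,-50),60)])
crop(grab_frame("side"),230,150,140,120,5,"pics/s6.png")
crop(grab_frame("top"),250,120,140,120,5,"pics/t6.png")
E
```

```text
6.875 [556.2 -28.7 140.9] [[0.487, 0.347, 0.802], [0.124, 0.881, -0.456], [-0.865, 0.322, 0.386]] [-0.18  0.21  2.22  0.77  0.31 -2.  ] [ 0.4 -0.5 -0.6] 0.5973044609276605
[52.7, -1.1, -0.1, 0.3, 0.1, -0.1, 60.0]
```

View pics/s6.png

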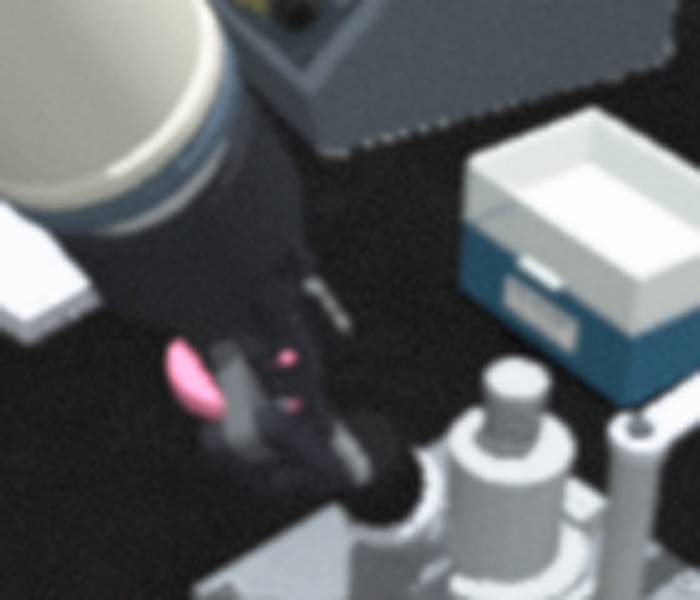

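View pics/t6.png

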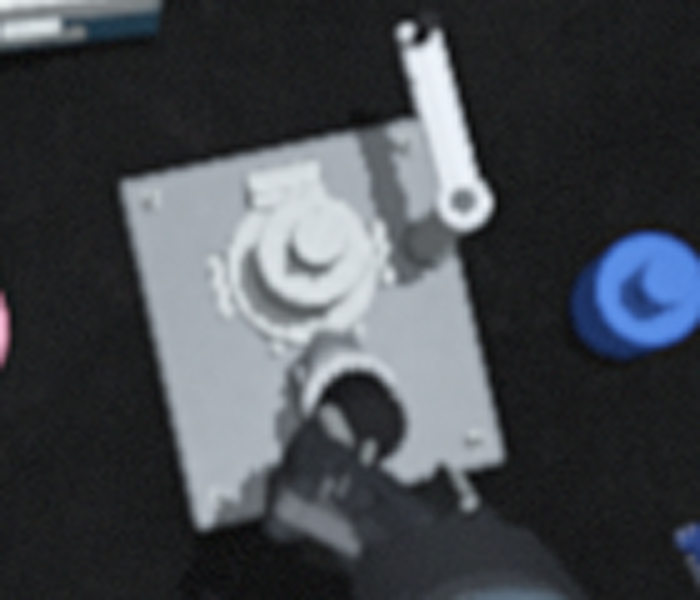

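```bash
python3 - <<'E'
from plan import *
s=r.sense(); M=R.from_euler('xyz',s['tcp_rot']).as_matrix(); P=s['eef_pos']
L=[]
for d in(-5,):
  for y in(25.5,40,-25.5,-40):
    for z in(-11,11): L.append(P+M@[d,y,z])
    
L.append(P); L.append(W(p,KF))
L=np.array(L)
crop(cv2.convertScaleAbs(grab_frame("side"),alpha=2.5,beta=10),270,190,80,70,9,"pics/s7.png",proj("side",L))
crop(cv2.convertScaleAbs(grab_frame("top"),alpha=2.5,beta=10),290,170,80,70,9,"pics/t7.png",proj("top",L))
E
```

```text
(no output)
```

View pics/s7.png

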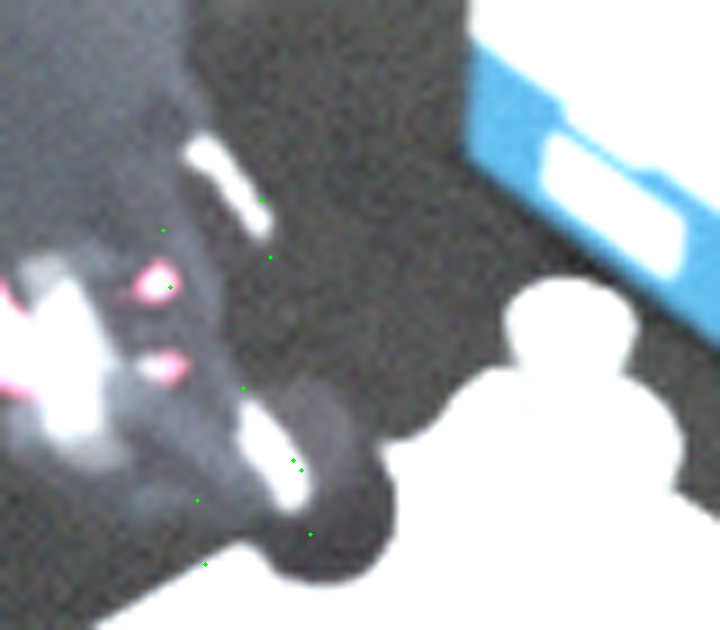

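View pics/t7.png

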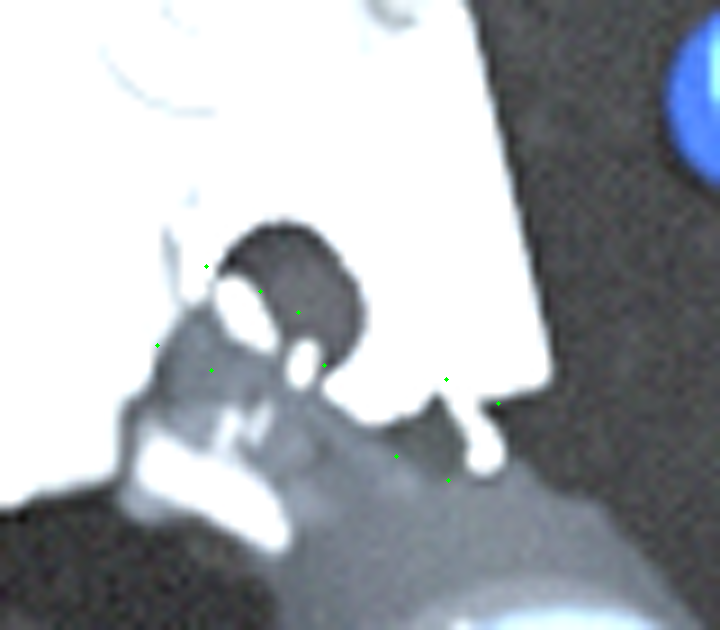

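The fingers straddle the knob axis, and the overlay agrees in both views. Sliding in along the axis, then gripping.

Emit:
{"method": "drive_tool", "body": {"rows": [25,-1,0,0,0,0,60,45,-1,0,0,0,0,60,52,-1,0,0,0,0,60,52,-1,0,0,0,0,60]}}

```text
clock: 7.58
eef_pos: [581.1, -23.5, 95.5]
tcp_rot: [0.694, 1.045, 0.249]
contact_force: [-1.2, -0.4, 0.2]
opening: 0.601
```

```bash
python3 - <<'E'
from plan import *
st()
rows([(*kpose(22,-50),60)])
crop(cv2.convertScaleAbs(grab_frame("side"),alpha=2.5,beta=10),270,190,80,70,9,"pics/s8.png")
crop(cv2.convertScaleAbs(grab_frame("top"),alpha=2.5,beta=10),290,170,80,70,9,"pics/t8.png")
E
```

```text
7.575 [581.1 -23.5  95.5] [[0.487, 0.346, 0.802], [0.124, 0.881, -0.456], [-0.865, 0.321, 0.386]] [-0.16  0.33  2.2   1.05  0.23 -2.27] [-1.2 -0.4  0.2] 0.6014588730384461
[0.7, 0.3, -0.2, 0.3, 0.1, -0.1, 60.0]
```

View pics/s8.png

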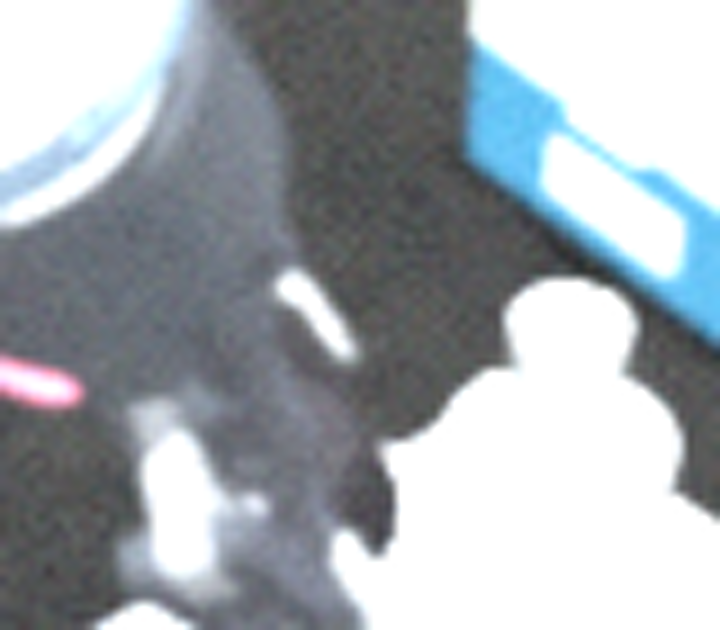

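View pics/t8.png

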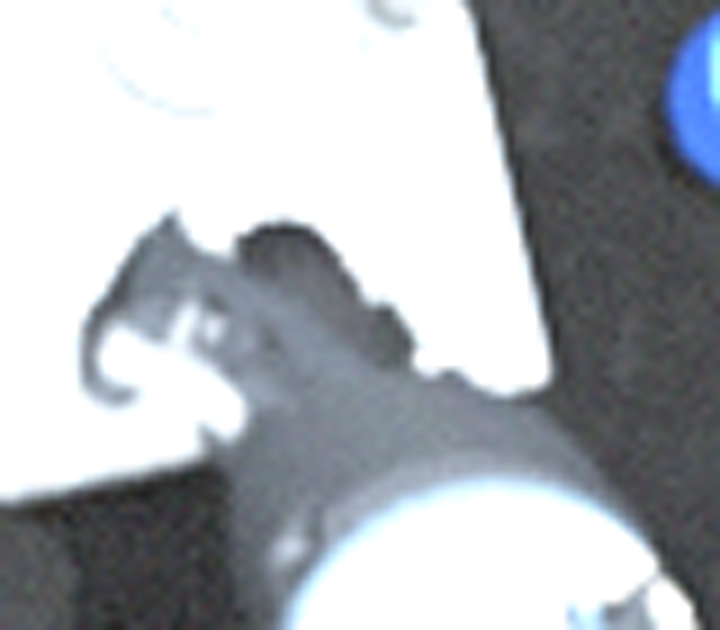

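Emit:
{"method": "drive_tool", "body": {"rows": [0,0,0,0,0,0,30,0,0,0,0,0,0,30,0,0,0,0,0,0,30,0,0,0,0,0,0,30], "newtons": 40}}

```text
clock: 8.18
eef_pos: [580.5, -25.4, 96.5]
tcp_rot: [0.687, 1.044, 0.241]
contact_force: [-9.9, -9.4, 6.2]
opening: 0.436
```

Emit:
{"method": "drive_tool", "body": {"rows": [0.5,0,0,8,0,0,30,1.2,0,0,16,0,0,30,2,0,0,24,0,0,30,2.7,0,0,32,0,0,30,3.5,0,0,40,0,0,30,3.5,0,0,40,0,0,30]}}

```text
clock: 8.93
eef_pos: [581.4, -25.9, 93.4]
tcp_rot: [1.385, 1.045, 0.238]
contact_force: [-4.0, -5.3, -2.4]
opening: 0.434
```

```bash
cat > q.py <<'E'
from plan import *
st(); s=r.sense(); M=R.from_euler('xyz',s['tcp_rot']).as_matrix()
print("tool F",(M.T@s['contact_force']).round(1),"tool T",(M.T@s['wrist_torque']).round(3), "world T",s['wrist_torque'].round(3))
# roll phi & depth
P0,M0=kpose(0,0); rv=R.from_matrix(M0.T@M).as_rotvec(degrees=True); print("phi vec",rv.round(1),"offset tool-kframe",(M0.T@(s['eef_pos']-P0)).round(1))
E
python3 q.py
```

```text
8.925 [581.4 -25.9  93.4] [[0.488, 0.782, 0.387], [0.118, 0.38, -0.918], [-0.865, 0.494, 0.093]] [-0.16  0.34  2.2   1.07  0.23 -1.59] [-4.  -5.3 -2.4] 0.4338406459882106
tool F [-0.5 -6.3  3.1] tool T [ 0.066 -0.562 -1.26 ] world T [-0.894  0.951 -0.451]
phi vec [-10.2  -0.3   0.1] offset tool-kframe [23.  -1.4  2.7]
```

Emit:
{"method": "drive_tool", "body": {"rows": [0.7,0,0,8,0,0,30,1.4,0,0,16,0,0,30,2,0,0,24,0,0,30,2.7,0,0,32,0,0,30,3.2,0,0,40,0,0,30,3.2,0,0,40,0,0,30]}}

```text
clock: 9.68
eef_pos: [582.1, -25.7, 90.4]
tcp_rot: [2.081, 1.045, 0.237]
contact_force: [-4.6, -3.0, -0.9]
opening: 0.436
```

```bash
python3 q.py
```

```text
9.675 [582.1 -25.7  90.4] [[0.488, 0.849, -0.205], [0.118, -0.297, -0.948], [-0.865, 0.438, -0.245]] [-0.16  0.34  2.2   1.09  0.22 -0.91] [-4.6 -3.  -0.9] 0.4356901764106389
tool F [-1.8 -3.4  4. ] tool T [-0.563 -0.824 -0.88 ] world T [-0.793  1.012  0.342]
phi vec [29.7 -0.3  0.2] offset tool-kframe [25.9 -2.2  2.8]
```

Emit:
{"method": "drive_tool", "body": {"rows": [0.3,0,0,8,0,0,30,0.3,0,0,16,0,0,30,0.3,0,0,24,0,0,30,0.3,0,0,32,0,0,30,0.3,0,0,40,0,0,30,0.3,0,0,40,0,0,30]}}

```text
clock: 10.42
eef_pos: [581.5, -25.3, 90.4]
tcp_rot: [2.778, 1.046, 0.239]
contact_force: [-6.2, -1.9, 3.4]
opening: 0.434
```

```bash
python3 q.py
python3 - <<'E'
from h import *
crop(cv2.convertScaleAbs(grab_frame("side"),alpha=1.5,beta=10),270,190,80,70,9,"pics/s9.png")
crop(cv2.convertScaleAbs(grab_frame("top"),alpha=1.5,beta=10),290,170,80,70,9,"pics/t9.png")
E
```

```text
10.425 [581.5 -25.3  90.4] [[0.487, 0.52, -0.701], [0.119, -0.835, -0.537], [-0.865, 0.178, -0.469]] [-0.16  0.34  2.2   1.09  0.22 -0.22] [-6.2 -1.9  3.4] 0.4338330540956565
tool F [-6.2 -1.1  3.8] tool T [-0.619 -0.822 -0.503] world T [-0.377  0.883  0.625]
phi vec [69.6 -0.2  0.2] offset tool-kframe [25.7 -2.6  2.2]
```

View pics/s9.png

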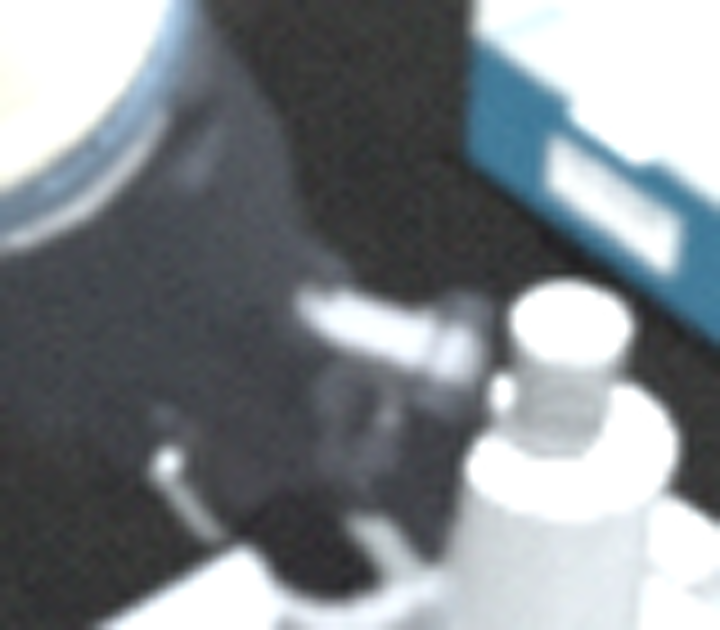

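View pics/t9.png

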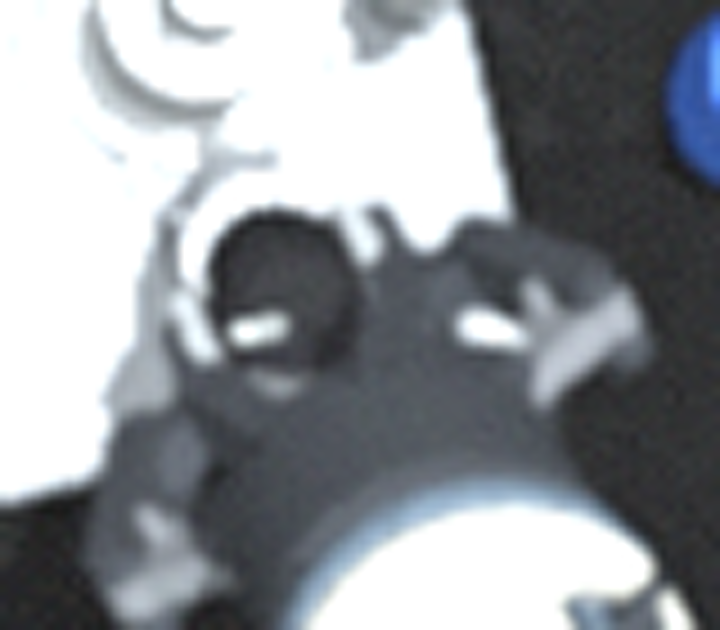

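Emit:
{"method": "drive_tool", "body": {"rows": [0,0,0,0,0,0,65,0,0,0,0,0,0,65,-30,0,0,0,0,0,65,-60,0,0,0,0,0,65,-90,0,0,0,0,0,65,-90,0,0,0,0,0,65]}}

```text
clock: 11.28
eef_pos: [538.4, -36.5, 170.4]
tcp_rot: [2.772, 1.042, 0.236]
contact_force: [-0.2, -0.1, 0.3]
opening: 0.65
```

```bash
python3 q.py
python3 - <<'E'
from h import *
for n in("side","top"): np.save(n+"2.npy",grab_frame(n))
crop(cv2.convertScaleAbs(np.load("side2.npy"),alpha=1,beta=10),285,210,60,60,10,"pics/s10.png")
crop(cv2.convertScaleAbs(np.load("top2.npy"),alpha=1,beta=10),290,170,60,60,10,"pics/t10.png")
E
```

```text
11.275 [538.4 -36.5 170.4] [[0.491, 0.521, -0.698], [0.118, -0.834, -0.539], [-0.863, 0.182, -0.47]] [-0.21  0.12  2.23  0.65  0.37  0.2 ] [-0.2 -0.1  0.3] 0.650343360173725
tool F [-0.4  0.1  0.1] tool T [-0.017 -0.198 -0.11 ] world T [-0.035  0.222  0.03 ]
phi vec [69.4 -0.1  0.5] offset tool-kframe [-65.8  -1.1   2.5]
```

View pics/s10.png

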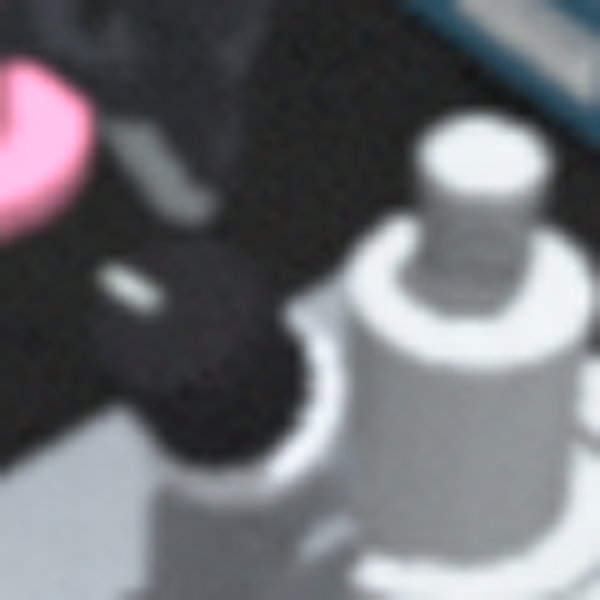

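View pics/t10.png

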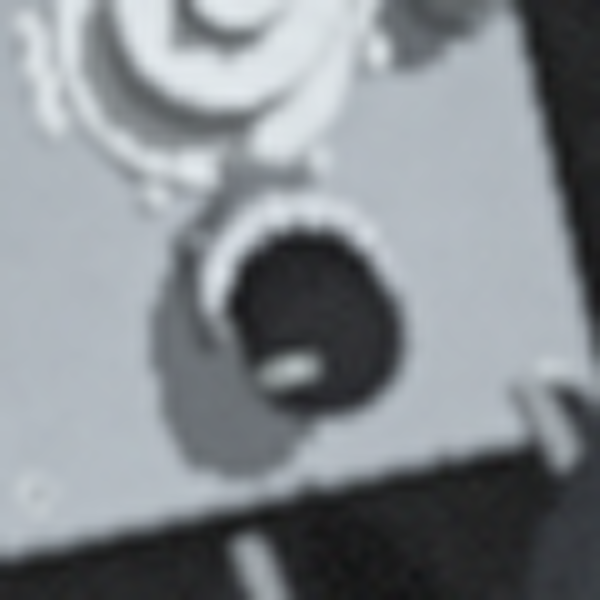

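```bash
python3 - <<'E'
from plan import *
def line(face,th,r0,sink):
    y0=np.array([np.sqrt(.75),0,.5]); a=-AX; z0=np.cross(a,y0)
    c=np.array(face)+a*sink
    t=np.radians(th); return W(p,c+r0*(np.cos(t)*y0+np.sin(t)*z0))
cl=lambda x,y,k,x0,y0:np.array([(x+.5)/k-.5+x0,(y+.5)/k-.5+y0])
obs={"start":(cl(197,248,9,275,215),cl(352,545,9,285,150)),"now":(cl(132,288,10,285,210),cl(290,370,10,290,170))}
for k,(s,t) in obs.items():
    P,e=tri(s,t); y0=np.array([np.sqrt(.75),0,.5]); z0=np.cross(-AX,y0)
    d=Rs.T@(P-W(p,np.array([-58,1.5,114]))); print(k,P,e,"axial",d@AX,"y0,z0",d@y0,d@z0)
    for face in((-58,3,114),(-58,1.5,114),(-58,0,113)):
        f=least_squares(lambda v:np.r_[proj("side",line(face,*v))[0]-s,proj("top",line(face,*v))[0]-t],[180,12,0]); print(k,face,f.x,f.cost)
E
```

```text
start [557.60981111 -27.87090302 117.10711948] 0.22318650292648406 axial 9.300312440872784 y0,z0 -9.894374712171071 -1.1671927789222776
start (-58, 3, 114) [178.12722496   9.91028272  -9.30530621] 0.00310873288219122
start (-58, 1.5, 114) [186.77165709   9.97457226  -9.30530604] 0.003108732882191373
start (-58, 0, 113) [195.88336263   9.77831738 -10.17133151] 0.003108732882193197
now [565.62678084 -17.27044627 115.21575711] 1.0104989360537344 axial 2.4771621065578673 y0,z0 -1.8590564123742763 -9.479654373763678
now (-58, 3, 114) [257.12305997   8.14829594  -2.45522511] 0.0627103900777306
now (-58, 1.5, 114) [259.11518835   9.61638473  -2.4552238 ] 0.06271039007754477
now (-58, 0, 113) [263.14325779  11.02220814  -3.32124716] 0.06271039007762588
```

```bash
python3 - <<'E'
from plan import *
def kp(d,phi):
    P,M=kpose(d,phi); M0=kpose(d,0)[1]; return P+M0@[0,-2,2.3],M
rows([(*kp(-65,-35),65),(*kp(-15,-35),65),(*kp(21.5,-35),65)])
E
```

```text
[-0.8, 0.3, -0.2, -104.5, 0.2, -0.3, 65.0]
[49.2, 0.1, -0.1, -104.5, 0.2, -0.3, 65.0]
[85.7, -0.1, -0.1, -104.5, 0.2, -0.3, 65.0]
```

Emit:
{"method": "drive_tool", "body": {"rows": [0,0,0,-10,0,0,65,0,0,0,-20,0,0,65,0,0,0,-30,0,0,65,0,0,0,-40,0,0,65,0,0,0,-50,0,0,65,0,0,0,-60,0,0,65,0,0,0,-70,0,0,65,0,0,0,-80,0,0,65,0,0,0,-90,0,0,65,0,0,0,-104,0,0,65]}}

```text
clock: 12.62
eef_pos: [538.2, -35.8, 167.1]
tcp_rot: [1.012, 1.046, 0.24]
contact_force: [-0.3, 0.0, -0.4]
opening: 0.646
```

```bash
python3 q.py
```

```text
12.625 [538.2 -35.8 167.1] [[0.487, 0.587, 0.647], [0.119, 0.689, -0.715], [-0.865, 0.425, 0.265]] [-0.21  0.13  2.23  0.65  0.37 -1.57] [-0.3  0.  -0.4] 0.6462886552351708
tool F [ 0.2 -0.3 -0.3] tool T [-0.046  0.184 -0.179] world T [-0.03  0.25  0.07]
phi vec [-31.6  -0.2   0. ] offset tool-kframe [-63.   -2.9   1.7]
```

Emit:
{"method": "drive_tool", "body": {"rows": [40,0.5,1,0,0,0,65,70,0.5,1,0,0,0,65,84,0.5,1,0,0,0,65,84.5,0.5,1,0,0,0,65,84.5,0.5,1,0,0,0,30,84.5,0.5,1,0,0,0,30,84.5,0.5,1,0,0,0,30,84.5,0.5,1,0,0,0,30], "newtons": 100}}

```text
clock: 13.62
eef_pos: [580.0, -25.9, 94.8]
tcp_rot: [1.013, 1.046, 0.241]
contact_force: [-3.5, 1.0, 3.5]
opening: 0.403
```

```bash
python3 q.py
```

```text
13.625 [580.  -25.9  94.8] [[0.487, 0.586, 0.647], [0.12, 0.689, -0.714], [-0.865, 0.425, 0.265]] [-0.16  0.33  2.2   1.05  0.23 -1.95] [-3.5  1.   3.5] 0.4031254579573239
tool F [-4.6  0.2 -2.1] tool T [ 0.023  0.619 -0.183] world T [0.255 0.56  0.195]
phi vec [-31.6  -0.2   0. ] offset tool-kframe [21.2 -1.8  2.4]
```

Emit:
{"method": "drive_tool", "body": {"rows": [0.3,0,0,8,0,0,30,0.5,0,0,16,0,0,30,0.5,0,0,16,0,0,30]}}

```text
clock: 14.0
eef_pos: [580.5, -26.9, 94.9]
tcp_rot: [1.289, 1.045, 0.236]
contact_force: [-6.2, -4.2, 7.5]
opening: 0.401
```

```bash
python3 q.py
```

```text
14.0 [580.5 -26.9  94.9] [[0.488, 0.743, 0.458], [0.117, 0.464, -0.878], [-0.865, 0.482, 0.139]] [-0.16  0.33  2.2   1.05  0.23 -1.67] [-6.2 -4.2  7.5] 0.4007823535072571
tool F [-10.   -2.9   1.9] tool T [-0.074 -0.254 -0.97 ] world T [-0.67   0.725 -0.194]
phi vec [-15.5  -0.4   0.1] offset tool-kframe [21.2 -1.6  3.5]
```

Emit:
{"method": "drive_tool", "body": {"rows": [0,0,0,8,0,0,30,0,0,0,16,0,0,30,0,0,0,16,0,0,30]}}

```text
clock: 14.38
eef_pos: [580.8, -28.9, 95.2]
tcp_rot: [1.562, 1.044, 0.226]
contact_force: [-4.6, -9.7, 2.7]
opening: 0.404
```

```bash
python3 q.py
```

```text
14.375 [580.8 -28.9  95.2] [[0.49, 0.84, 0.232], [0.113, 0.203, -0.973], [-0.864, 0.503, 0.005]] [-0.17  0.33  2.2   1.05  0.22 -1.39] [-4.6 -9.7  2.7] 0.40368470042046406
tool F [-5.7 -4.5  8.4] tool T [-0.481 -1.337 -1.198] world T [-1.637  0.84  -0.262]
phi vec [ 0.5 -0.6  0.2] offset tool-kframe [20.7 -1.6  5.6]
```

Emit:
{"method": "drive_tool", "body": {"rows": [0,0,0,8,0,0,30,0,0,0,16,0,0,30,0,0,0,16,0,0,30]}}

```text
clock: 14.75
eef_pos: [580.2, -32.4, 94.7]
tcp_rot: [1.829, 1.045, 0.212]
contact_force: [-8.6, -18.3, 0.5]
opening: 0.401
```

```bash
python3 q.py
```

```text
14.75 [580.2 -32.4  94.7] [[0.491, 0.871, -0.013], [0.105, -0.074, -0.992], [-0.865, 0.485, -0.128]] [-0.17  0.33  2.21  1.05  0.22 -1.11] [ -8.6 -18.3   0.5] 0.4005989126818204
tool F [-6.6 -5.9 18.2] tool T [-0.719 -3.099 -1.385] world T [-3.034  1.528 -0.705]
phi vec [16.6 -1.   0.3] offset tool-kframe [20.5 -3.1  8.8]
```

```bash
python3 - <<'E'
from h import *
crop(cv2.convertScaleAbs(grab_frame("side"),alpha=1.6,beta=20),275,200,70,65,10,"pics/s11.png")
crop(cv2.convertScaleAbs(grab_frame("top"),alpha=1.6,beta=20),290,170,70,65,10,"pics/t11.png")
E
```

```text
(no output)
```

View pics/s11.png

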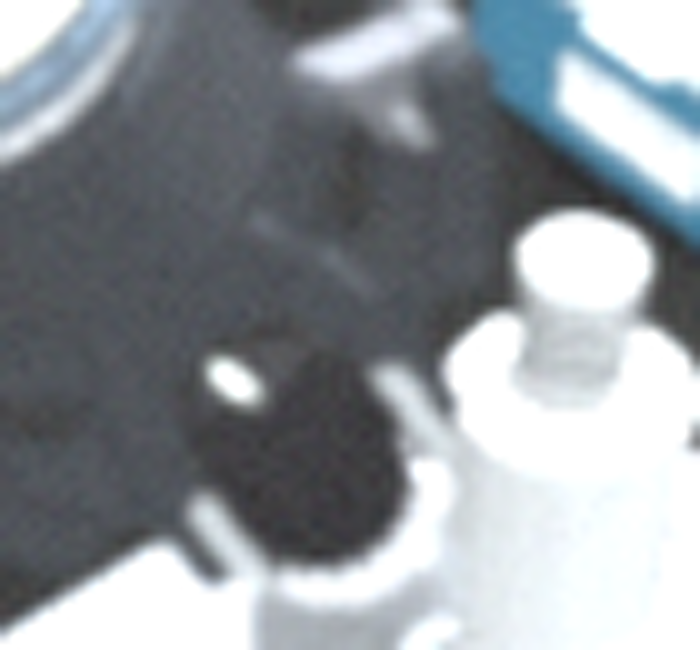

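View pics/t11.png

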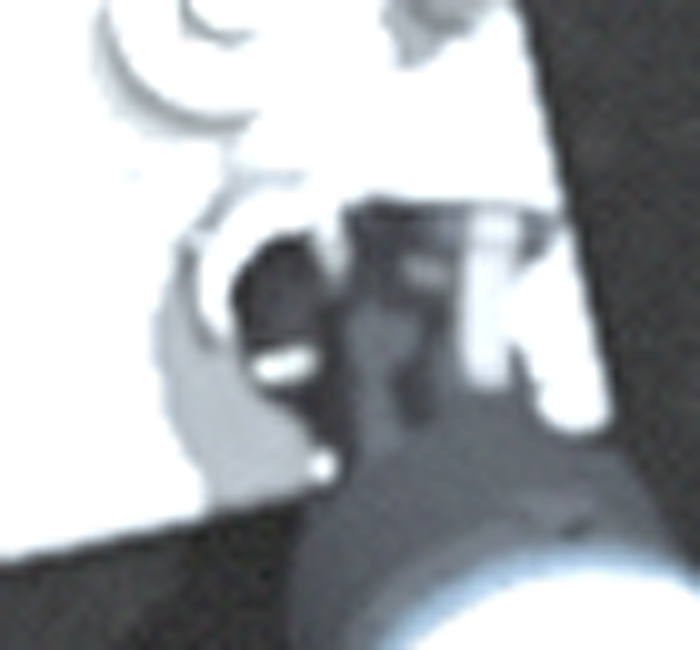

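Emit:
{"method": "drive_tool", "body": {"rows": [0,0,0,0,0,0,65,0,0,0,0,0,0,65,-40,0,0,0,0,0,65,-80,0,0,0,0,0,65,-110,0,0,0,0,0,65,-110,0,0,0,0,0,65]}}

```text
clock: 15.6
eef_pos: [527.0, -44.4, 192.3]
tcp_rot: [1.824, 1.041, 0.208]
contact_force: [0.4, 0.0, 0.5]
opening: 0.651
```

```bash
python3 q.py; python3 - <<'E'
from h import *
for n in("side","top"): np.save(n+"3.npy",grab_frame(n))
crop(cv2.convertScaleAbs(np.load("side3.npy"),alpha=1,beta=10),285,210,60,60,12,"pics/s12.png")
crop(cv2.convertScaleAbs(np.load("top3.npy"),alpha=1,beta=10),300,170,50,50,12,"pics/t12.png")
crop(cv2.convertScaleAbs(np.load("side1.npy"),alpha=1,beta=10),285,210,60,60,12,"pics/s12b.png")
E
```

```text
15.6 [527.  -44.4 192.3] [[0.495, 0.869, -0.011], [0.105, -0.072, -0.992], [-0.863, 0.49, -0.127]] [-0.22  0.06  2.24  0.56  0.41 -0.65] [0.4 0.  0.5] 0.6510308060655995
tool F [-0.2  0.6 -0.1] tool T [-0.01  -0.096 -0.244] world T [-0.085  0.247 -0.007]
phi vec [16.4 -1.1  0.5] offset tool-kframe [-91.3  -1.4   7.3]
```

View pics/s12.png

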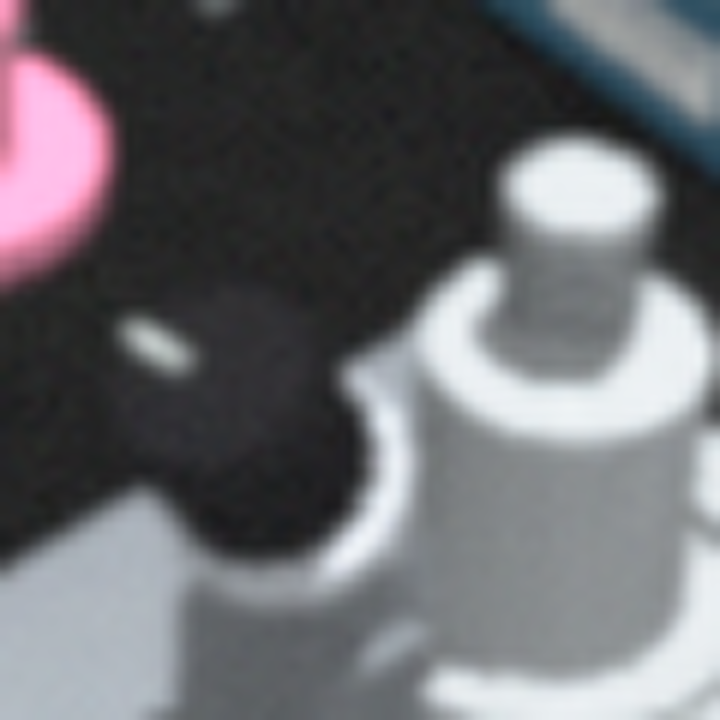

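View pics/t12.png

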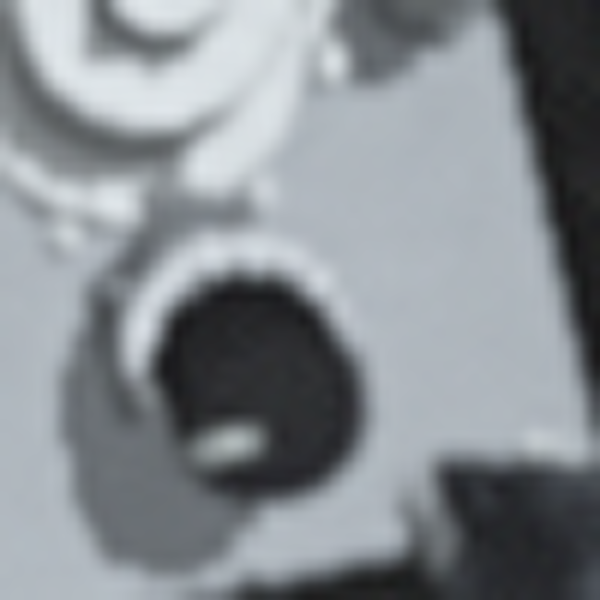

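View pics/s12b.png

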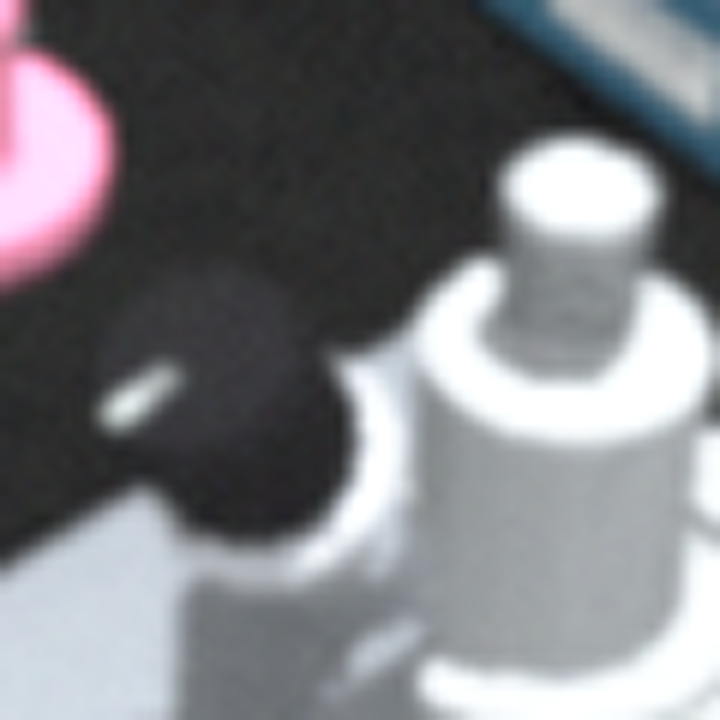

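```bash
cat > lf.py <<'E'
from plan import *
s0,t0,s3,t3=[np.load(f) for f in("side1.npy","top1.npy","side3.npy","top3.npy")]
def blob(im,cx,cy,w=11):
    g=im[cy-w:cy+w+1,cx-w:cx+w+1].astype(float); return g
cl=lambda x,y,k,x0,y0:np.array([(x+.5)/k-.5+x0,(y+.5)/k-.5+y0])
y0=np.array([np.sqrt(.75),0,.5]); z0=np.cross(-AX,y0)
# (cam, frame, outer, inner)
O=[("side",0,cl(107,418,12,285,210),cl(178,372,12,285,210)),("side",1,cl(121,326,12,285,210),cl(192,364,12,285,210)),
("top",0,cl(358,560,9,285,150),cl(346,530,9,285,150)),("top",1,cl(190,450,12,300,170),cl(268,430,12,300,170))]
def pt(v,fr,rad):
    ax,yy,zz,r0,r1,a0,a1=v; th=[a0,a1][fr]; s=5*(a1-a0)*fr
    return W(p,KF+AX*(ax-s)+y0*(yy+rad*np.cos(th))+z0*(zz+rad*np.sin(th)))
def f(v): return np.concatenate([np.r_[proj(n,pt(v,fr,v[4]))[0]-o,proj(n,pt(v,fr,v[3]))[0]-i] for n,fr,o,i in O])
q=least_squares(f,[5,0,0,8,17,3.1,4.3]); print(q.x.round(2),q.cost,q.fun.round(1),q.x[6]-q.x[5])
E
python3 lf.py
```

```text
[ 8.92 -0.68  0.06  3.3  16.06  3.26  4.62] 2.2739460232508213 [ 0.6  0.4 -0.4 -0.5  0.5  0.3 -0.4 -0.1 -0.6  1.1  0.6 -0.9  0.3  0.
 -0.5 -0.1] 1.3581917802346042
```

```bash
cat >> lf.py <<'E'
def pt(v,fr,rad):
    ax,yy,zz,r0,r1,a0,a1,s=v; th=[a0,a1][fr]; s=s*fr
    return W(p,KF+AX*(ax-s)+y0*(yy+rad*np.cos(th))+z0*(zz+rad*np.sin(th)))
q=least_squares(f,[5,0,0,8,17,3.1,4.3,6]); print(q.x.round(2),q.cost,q.fun.round(1),q.x[6]-q.x[5])
J=q.jac; print(np.sqrt(np.diag(np.linalg.inv(J.T@J))*.3).round(2))
# collar crops
crop(cv2.convertScaleAbs(s0,alpha=1.,beta=0),295,225,45,45,14,"pics/c0.png")
crop(cv2.convertScaleAbs(s3,alpha=1.,beta=0),295,225,45,45,14,"pics/c3.png")
a=cv2.imread("pics/c0.png");b=cv2.imread("pics/c3.png");cv2.imwrite("pics/cs.png",cv2.resize(np.hstack([a,b]),(800,400)))
crop(t0,303,183,40,40,14,"pics/c0.png");crop(t3,303,183,40,40,14,"pics/c3.png")
a=cv2.imread("pics/c0.png");b=cv2.imread("pics/c3.png");cv2.imwrite("pics/ct.png",cv2.resize(np.hstack([a,b]),(800,400)))
E
python3 lf.py
```

```text
[ 8.92 -0.68  0.06  3.3  16.06  3.26  4.62] 2.2739460232508213 [ 0.6  0.4 -0.4 -0.5  0.5  0.3 -0.4 -0.1 -0.6  1.1  0.6 -0.9  0.3  0.
 -0.5 -0.1] 1.3581917802346042
[ 8.67 -0.82 -0.02  3.16 15.93  3.25  4.63  6.28] 2.2546087346235506 [ 0.6  0.4 -0.4 -0.5  0.5  0.2 -0.5 -0.2 -0.6  1.1  0.6 -0.9  0.4  0.1
 -0.4 -0. ] 1.375297140713498
[1.13 0.93 0.96 1.13 1.09 0.08 0.08 1.56]
```

View pics/cs.png

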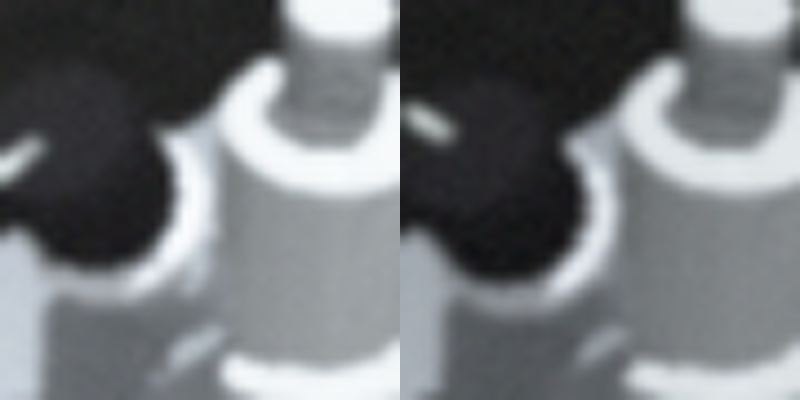

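View pics/ct.png

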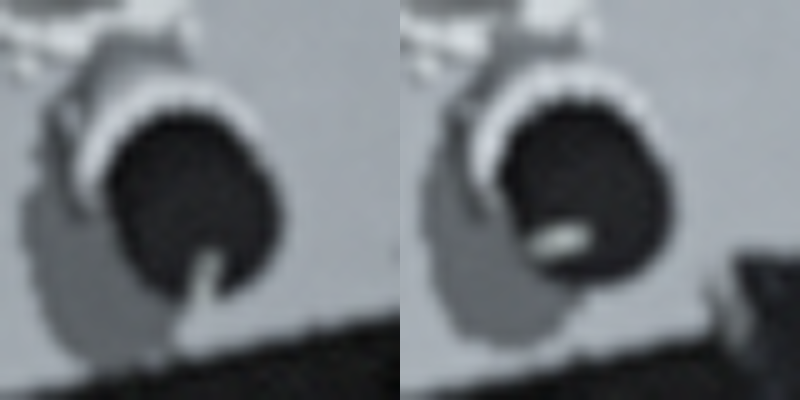

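```bash
cat > kp.py <<'E'
from plan import *
def kp(d,phi):
    P,M=kpose(d,phi); M0=kpose(d,0)[1]; return P+M0@[0,-2,2],M
E
python3 - <<'E'
from kp import *
rows([(*kp(-60,-35),65),(*kp(-15,-35),65),(*kp(21.5,-35),65),(*kp(31,-35),65)])
E
```

```text
[29.4, -0.9, -5.4, -51.5, 1.1, -0.0, 65.0]
[74.4, -1.3, -6.1, -51.5, 1.1, -0.0, 65.0]
[110.9, -1.6, -6.7, -51.5, 1.1, -0.0, 65.0]
[120.4, -1.7, -6.9, -51.5, 1.1, -0.0, 65.0]
```

Emit:
{"method": "drive_tool", "body": {"rows": [10,0,-2,-10,0.2,0,65,20,-0.5,-4,-20,0.5,0,65,25,-1,-5,-30,0.8,0,65,29.5,-1,-5.5,-40,1,0,65,50,-1,-6,-51.5,1.1,0,65,74.5,-1.3,-6,-51.5,1.1,0,65,111,-1.6,-6.7,-51.5,1.1,0,65,120.5,-1.7,-6.9,-51.5,1.1,0,65,120.5,-1.7,-6.9,-51.5,1.1,0,65]}}

```text
clock: 16.82
eef_pos: [583.9, -23.9, 83.5]
tcp_rot: [0.962, 1.051, 0.25]
contact_force: [-0.1, 0.2, -0.6]
opening: 0.653
```

```bash
python3 q.py; python3 - <<'E'
from kp import *
rows([(*kp(31,-35),65)])
E
```

```text
16.825 [583.9 -23.9  83.5] [[0.482, 0.548, 0.684], [0.123, 0.73, -0.672], [-0.868, 0.408, 0.284]] [-0.16  0.36  2.2   1.11  0.22 -2.07] [-0.1  0.2 -0.6] 0.6525713242607615
tool F [ 0.5 -0.2 -0.3] tool T [ 0.006  0.182 -0.197] world T [-0.032  0.266  0.013]
phi vec [-35.    0.1  -0.2] offset tool-kframe [33.1 -3.8  1.4]
[-2.1, 1.1, 1.5, -0.0, -0.2, 0.1, 65.0]
```

Emit:
{"method": "drive_tool", "body": {"rows": [-2,1,1.5,0,0,0,60,-2,1,1.5,0,0,0,30,-2,1,1.5,0,0,0,30,-2,1,1.5,0,0,0,30,-2,1,1.5,0,0,0,30], "newtons": 80}}

```text
clock: 17.45
eef_pos: [584.5, -24.5, 86.7]
tcp_rot: [0.962, 1.05, 0.249]
contact_force: [-5.2, -0.7, 7.6]
opening: 0.422
```

```bash
python3 q.py; python3 - <<'E'
from h import *
crop(cv2.convertScaleAbs(grab_frame("side"),alpha=1.6,beta=20),275,200,70,65,10,"pics/s13.png")
crop(cv2.convertScaleAbs(grab_frame("top"),alpha=1.6,beta=20),290,170,70,65,10,"pics/t13.png")
E
```

```text
17.45 [584.5 -24.5  86.7] [[0.482, 0.548, 0.683], [0.123, 0.73, -0.672], [-0.867, 0.408, 0.285]] [-0.16  0.35  2.2   1.08  0.23 -2.04] [-5.2 -0.7  7.6] 0.42197851232112427
tool F [-9.2 -0.3 -0.9] tool T [-0.046  0.324 -0.256] world T [-0.019  0.403  0.1  ]
phi vec [-35.    0.1  -0.1] offset tool-kframe [30.4 -1.8  2.2]
```

View pics/s13.png

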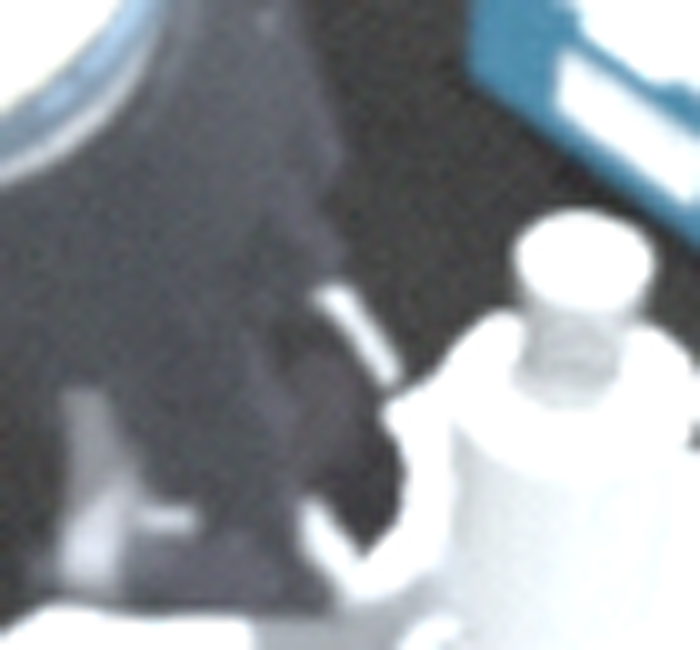

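View pics/t13.png

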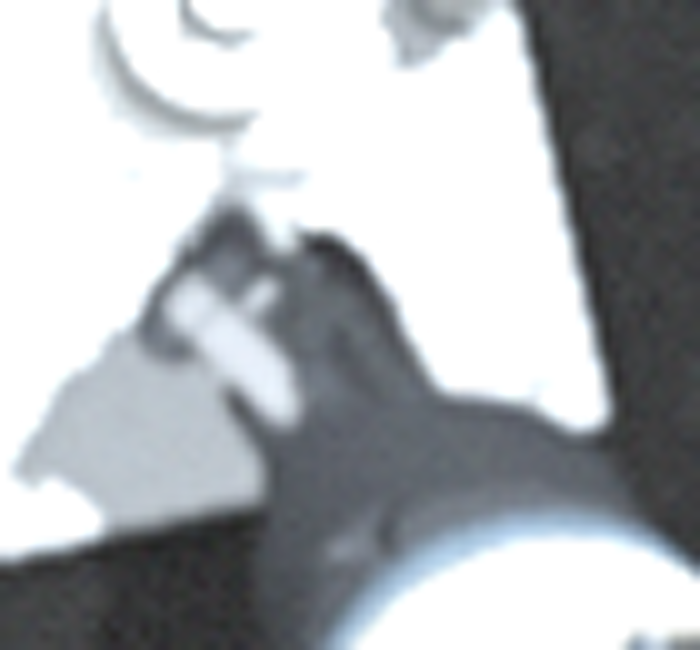

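Emit:
{"method": "drive_tool", "body": {"rows": [-0.5,0,0,8,0,0,30,-0.5,0,0,16,0,0,30,-0.5,0,0,24,0,0,30,-0.5,0,0,24,0,0,30]}}

```text
clock: 18.05
eef_pos: [584.4, -24.4, 87.5]
tcp_rot: [1.38, 1.049, 0.25]
contact_force: [-0.2, 1.7, 0.8]
opening: 0.422
```

```bash
python3 q.py; python3 - <<'E'
from kp import *
tg=[]
M=R.from_euler('xyz',r.sense()['tcp_rot']).as_matrix()
rows([(*kp(30,f),30) for f in(-3,5,13,21,29,37,45)])
E
```

```text
18.05 [584.4 -24.4  87.5] [[0.483, 0.778, 0.402], [0.123, 0.394, -0.911], [-0.867, 0.489, 0.094]] [-0.16  0.35  2.2   1.08  0.23 -1.62] [-0.2  1.7  0.8] 0.42184664540870126
tool F [-0.6  0.9 -1.5] tool T [0.03  0.361 0.438] world T [ 0.471 -0.253  0.191]
phi vec [-11.    0.1  -0.1] offset tool-kframe [29.8 -1.5  2. ]
[0.2, -0.5, -0.1, 8.0, -0.1, 0.1, 30.0]
[0.2, -0.5, -0.1, 16.0, -0.1, 0.1, 30.0]
[0.2, -0.5, -0.1, 24.0, -0.1, 0.1, 30.0]
[0.2, -0.5, -0.1, 32.0, -0.1, 0.1, 30.0]
[0.2, -0.5, -0.1, 40.0, -0.0, 0.1, 30.0]
[0.2, -0.5, -0.1, 48.0, -0.0, 0.1, 30.0]
[0.2, -0.5, -0.1, 56.0, -0.0, 0.1, 30.0]
```

Emit:
{"method": "drive_tool", "body": {"rows": [0,-0.3,0,8,0,0,30,0,-0.3,0,16,0,0,30,0,-0.3,0,24,0,0,30,0,-0.3,0,24,0,0,30]}}

```text
clock: 18.55
eef_pos: [583.9, -24.0, 87.5]
tcp_rot: [1.794, 1.049, 0.252]
contact_force: [-3.0, 3.0, 4.3]
opening: 0.423
```

```bash
python3 q.py
```

```text
18.55 [583.9 -24.   87.5] [[0.482, 0.874, 0.057], [0.124, -0.004, -0.992], [-0.867, 0.486, -0.11]] [-0.16  0.35  2.2   1.08  0.23 -1.21] [-3.   3.   4.3] 0.4231032207769741
tool F [-4.8 -0.6 -3.6] tool T [-1.356  0.654 -0.509] world T [-0.111  0.334  1.55 ]
phi vec [12.6  0.1 -0.1] offset tool-kframe [29.6 -1.8  1.5]
```

Emit:
{"method": "drive_tool", "body": {"rows": [0,0,0,8,0,0,30,0,0,0,16,0,0,30,0,0,0,24,0,0,30,0,0,0,24,0,0,30]}}

```text
clock: 19.05
eef_pos: [584.5, -22.2, 88.3]
tcp_rot: [2.214, 1.048, 0.259]
contact_force: [0.3, 11.5, 6.9]
opening: 0.415
```

```bash
python3 q.py; python3 - <<'E'
from h import *
crop(cv2.convertScaleAbs(grab_frame("side"),alpha=1.6,beta=20),275,200,70,65,10,"pics/s14.png")
crop(cv2.convertScaleAbs(grab_frame("top"),alpha=1.6,beta=20),290,170,70,65,10,"pics/t14.png")
E
```

```text
19.05 [584.5 -22.2  88.3] [[0.483, 0.824, -0.298], [0.128, -0.402, -0.907], [-0.866, 0.4, -0.299]] [-0.16  0.35  2.2   1.08  0.23 -0.8 ] [ 0.3 11.5  6.9] 0.41472994129851676
tool F [ -4.3  -1.6 -12.6] tool T [-0.716  1.768 -0.393] world T [ 1.228 -0.447  1.445]
phi vec [36.3  0.3 -0.1] offset tool-kframe [29.4 -0.5 -0.1]
```

View pics/s14.png

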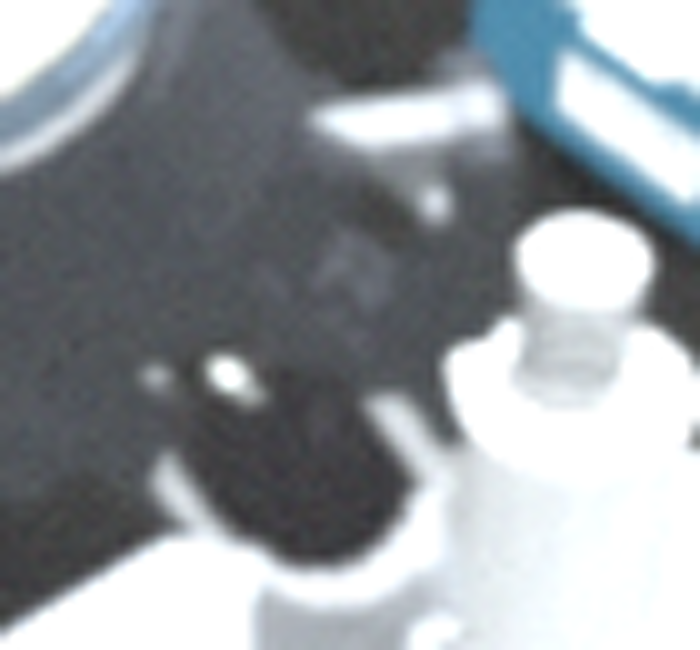

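View pics/t14.png

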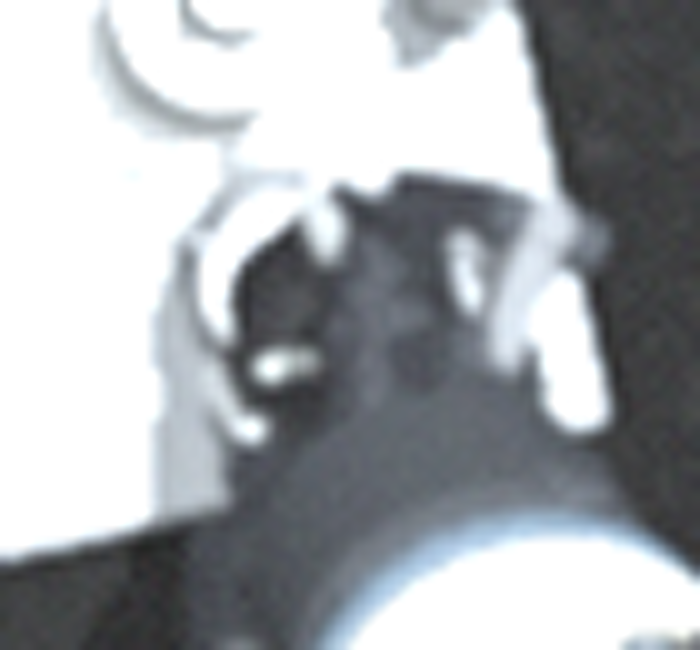

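Emit:
{"method": "drive_tool", "body": {"rows": [0,0,0,0,0,0,60,0,0,0,0,0,0,60]}}

```text
clock: 19.4
eef_pos: [584.7, -22.6, 88.5]
tcp_rot: [2.209, 1.048, 0.257]
contact_force: [-0.2, -0.9, -0.4]
opening: 0.595
```

```bash
sed -i 's/\[0,-2,2\]/[0,-1.5,1.2]/' kp.py; python3 q.py; python3 - <<'E'
from kp import *
rows([(*kp(28,-10),60),(*kp(28,36),60)])
E
```

```text
19.4 [584.7 -22.6  88.5] [[0.483, 0.824, -0.295], [0.127, -0.399, -0.908], [-0.866, 0.401, -0.298]] [-0.16  0.35  2.19  1.08  0.23 -0.8 ] [-0.2 -0.9 -0.4] 0.5948223818962991
tool F [0.2 0.  1. ] tool T [-0.048 -0.127 -0.248] world T [-0.055  0.269  0.065]
phi vec [36.1  0.3 -0.1] offset tool-kframe [29.3 -0.3  0.3]
[-1.3, -0.5, 1.4, -46.1, -0.3, 0.1, 60.0]
[-1.3, -0.5, 1.4, -0.1, -0.2, 0.2, 60.0]
```

Emit:
{"method": "drive_tool", "body": {"rows": [-1.3,-0.5,1.4,0,0,0,60,-1.3,-0.5,1.4,0,0,0,30,-1.3,-0.5,1.4,0,0,0,30,-1.3,-0.5,1.4,0,0,0,30,-1.3,-0.5,1.4,0,0,0,30], "newtons": 60}}

```text
clock: 20.02
eef_pos: [582.9, -24.2, 89.2]
tcp_rot: [2.208, 1.047, 0.256]
contact_force: [-6.9, -1.7, 7.9]
opening: 0.43
```

```bash
python3 q.py
```

```text
20.025 [582.9 -24.2  89.2] [[0.484, 0.824, -0.295], [0.127, -0.399, -0.908], [-0.866, 0.402, -0.297]] [-0.16  0.35  2.2   1.08  0.23 -0.8 ] [-6.9 -1.7  7.9] 0.42962066206966354
tool F [-10.4  -1.9   1.2] tool T [-0.073 -0.338 -0.482] world T [-0.172  0.563  0.071]
phi vec [36.1  0.2 -0.1] offset tool-kframe [27.6 -1.8  1.4]
```

Emit:
{"method": "drive_tool", "body": {"rows": [1.2,0,0,7,0,0,30,2.4,0,0,14,0,0,30,2.4,0,0,14,0,0,30]}}

```text
clock: 20.4
eef_pos: [583.8, -24.0, 88.7]
tcp_rot: [2.449, 1.046, 0.255]
contact_force: [-19.8, -4.0, 30.6]
opening: 0.435
```

```bash
python3 q.py
```

```text
20.4 [583.8 -24.   88.7] [[0.485, 0.729, -0.483], [0.126, -0.605, -0.786], [-0.865, 0.32, -0.386]] [-0.16  0.35  2.2   1.1   0.23 -0.58] [-19.8  -4.   30.6] 0.43529980502775983
tool F [-36.6  -2.2   0.9] tool T [-1.212 -0.302 -0.754] world T [-0.444  0.622  1.243]
phi vec [49.9  0.2 -0. ] offset tool-kframe [28.5 -1.3  1.5]
```

```bash
python3 - <<'E'
from h import *
a=cv2.convertScaleAbs(grab_frame("side"),alpha=1.6,beta=20);b=cv2.convertScaleAbs(grab_frame("top"),alpha=1.6,beta=20)
crop(a,280,215,50,50,12,"pics/a.png");crop(b,300,170,50,50,12,"pics/b.png")
cv2.imwrite("pics/m1.png",cv2.resize(np.hstack([cv2.imread("pics/a.png"),cv2.imread("pics/b.png")]),(800,400)))
E
```

```text
(no output)
```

View pics/m1.png

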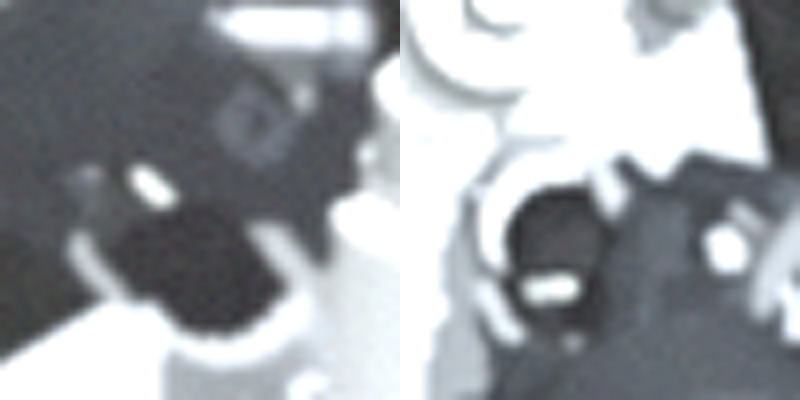

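Emit:
{"method": "drive_tool", "body": {"rows": [0.5,0,0,7,0,0,30,0.5,0,0,14,0,0,30,0.5,0,0,21,0,0,30,0.5,0,0,21,0,0,30], "newtons": 90}}

```text
clock: 21.0
eef_pos: [583.7, -24.5, 88.2]
tcp_rot: [2.813, 1.046, 0.253]
contact_force: [0.3, -1.5, -1.5]
opening: 0.411
```

```bash
python3 q.py; python3 - <<'E'
from h import *
a=cv2.convertScaleAbs(grab_frame("side"),alpha=1.6,beta=20);b=cv2.convertScaleAbs(grab_frame("top"),alpha=1.6,beta=20)
crop(a,280,215,50,50,12,"pics/a.png");crop(b,300,170,50,50,12,"pics/b.png")
cv2.imwrite("pics/m2.png",cv2.resize(np.hstack([cv2.imread("pics/a.png"),cv2.imread("pics/b.png")]),(800,400)))
E
```

```text
21.0 [583.7 -24.5  88.2] [[0.485, 0.507, -0.712], [0.125, -0.846, -0.518], [-0.865, 0.162, -0.474]] [-0.16  0.35  2.2   1.1   0.23 -0.21] [ 0.3 -1.5 -1.5] 0.41071547149058013
tool F [1.2 1.2 1.3] tool T [-0.017 -0.456  0.225] world T [-0.4    0.268 -0.166]
phi vec [70.9  0.2 -0. ] offset tool-kframe [28.8 -1.7  1.9]
```

View pics/m2.png

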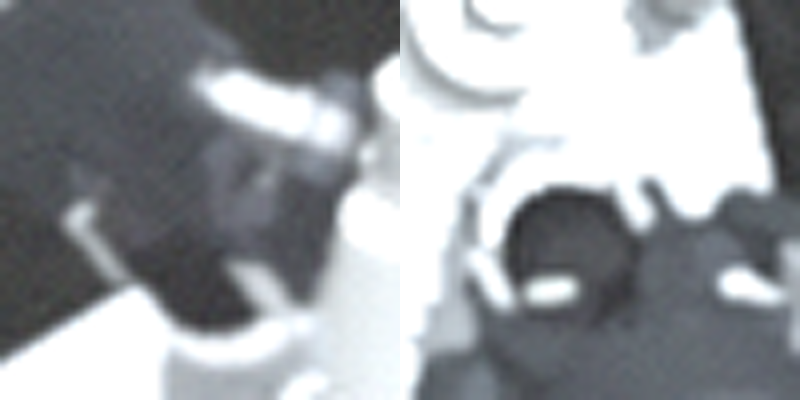

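Emit:
{"method": "drive_tool", "body": {"rows": [0,0,0,0,0,0,65,0,0,0,0,0,0,65,-40,0,0,0,0,0,65,-80,0,0,0,0,0,65,-110,0,0,0,0,0,65,-110,0,0,0,0,0,65]}}

```text
clock: 21.85
eef_pos: [531.0, -38.6, 185.4]
tcp_rot: [2.808, 1.043, 0.25]
contact_force: [0.7, 0.8, -0.1]
opening: 0.648
```

```bash
python3 q.py; python3 - <<'E'
from h import *
for n in("side","top"): np.save(n+"4.npy",grab_frame(n))
L=[]
for i in(1,2,3,4):
    crop(cv2.convertScaleAbs(np.load(f"side{i}.npy"),alpha=1.3,beta=15),285,225,40,40,10,"pics/a.png");crop(cv2.convertScaleAbs(np.load(f"top{i}.npy"),alpha=1.3,beta=15),303,183,40,40,10,"pics/b.png")
    L.append(np.vstack([cv2.imread("pics/a.png"),cv2.imread("pics/b.png")]))
cv2.imwrite("pics/m3.png",cv2.resize(np.hstack([L[0],L[2],L[3]]),(800,534)))
E
```

```text
21.85 [531.  -38.6 185.4] [[0.488, 0.508, -0.709], [0.125, -0.845, -0.519], [-0.864, 0.165, -0.476]] [-0.22  0.09  2.23  0.61  0.41  0.25] [ 0.7  0.8 -0.1] 0.6482555987439751
tool F [ 0.5 -0.3 -0.8] tool T [ 0.035 -0.203 -0.02 ] world T [-0.072  0.186 -0.054]
phi vec [70.7  0.2  0.2] offset tool-kframe [-82.6  -0.3   2.7]
```

View pics/m3.png

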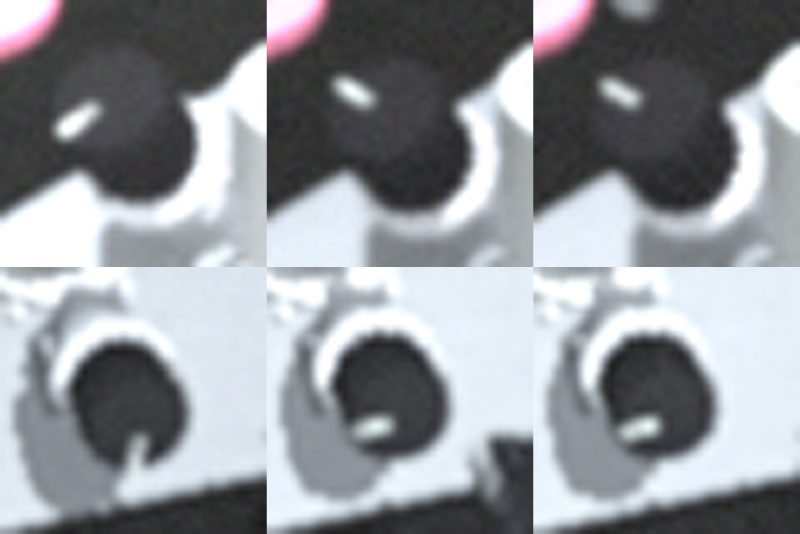

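```bash
python3 - <<'E'
from kp import *
rows([(*kp(-15,71),60),(*kp(24,71),60)])
E
```

```text
[65.9, -0.9, -0.2, 0.2, -0.2, 0.1, 60.0]
[104.9, -0.8, -0.1, 0.2, -0.2, 0.1, 60.0]
```

Emit:
{"method": "drive_tool", "body": {"rows": [50,-1,0,0,0,0,60,90,-1,0,0,0,0,60,105,-1,0,0,0,0,60,105,-1,0,0,0,0,60,105,-1,0,0,0,0,30,105,-1,0,0,0,0,30,105,-1,0,0,0,0,30], "newtons": 60}}

```text
clock: 22.82
eef_pos: [580.9, -24.7, 92.4]
tcp_rot: [2.81, 1.045, 0.251]
contact_force: [-0.2, -4.5, -6.4]
opening: 0.423
```

```bash
cat > look.py <<'E'
import sys
from h import *
a=cv2.convertScaleAbs(grab_frame("side"),alpha=1.3,beta=15);b=cv2.convertScaleAbs(grab_frame("top"),alpha=1.3,beta=15)
crop(a,285,220,45,45,9,"pics/a.png");crop(b,300,175,45,45,9,"pics/b.png")
cv2.imwrite(sys.argv[1],np.hstack([cv2.imread("pics/a.png"),cv2.imread("pics/b.png")])[:,:800])
E
python3 q.py; python3 look.py pics/n0.png
```

```text
22.825 [580.9 -24.7  92.4] [[0.486, 0.508, -0.711], [0.125, -0.846, -0.519], [-0.865, 0.163, -0.474]] [-0.16  0.34  2.2   1.07  0.23 -0.19] [-0.2 -4.5 -6.4] 0.423063997771535
tool F [4.9 2.6 5.5] tool T [-0.042 -1.067  0.464] world T [-0.893  0.656 -0.358]
phi vec [70.8  0.2  0. ] offset tool-kframe [23.8 -2.   1.4]
```

Emit:
{"method": "drive_tool", "body": {"rows": [0,0,0,5,0,0,30,0,0,0,10,0,0,30]}}

```text
clock: 23.18
eef_pos: [581.2, -24.7, 92.6]
tcp_rot: [2.985, 1.045, 0.251]
contact_force: [2.3, -3.2, -7.3]
opening: 0.421
```

```bash
python3 q.py; python3 look.py pics/n1.png
```

```text
23.175 [581.2 -24.7  92.6] [[0.486, 0.376, -0.789], [0.125, -0.923, -0.363], [-0.865, 0.078, -0.496]] [-0.16  0.34  2.2   1.07  0.23 -0.01] [ 2.3 -3.2 -7.3] 0.4210503948896892
tool F [7.  3.3 3. ] tool T [-0.886 -0.699  0.521] world T [-1.105  0.346  0.453]
phi vec [80.9  0.2  0. ] offset tool-kframe [23.8 -1.7  1.5]
```

Emit:
{"method": "drive_tool", "body": {"rows": [0,0,0,5,0,0,30,0,0,0,10,0,0,30]}}

```text
clock: 23.52
eef_pos: [580.9, -24.7, 92.4]
tcp_rot: [-3.125, 1.046, 0.251]
contact_force: [1.5, -3.4, -6.4]
opening: 0.419
```

```bash
python3 q.py; python3 look.py pics/n2.png
```

```text
23.525 [580.9 -24.7  92.4] [[0.486, 0.235, -0.842], [0.124, -0.972, -0.199], [-0.865, -0.008, -0.501]] [-0.16  0.34  2.2   1.07  0.23  0.16] [ 1.5 -3.4 -6.4] 0.41890154435937094
tool F [5.9 3.7 2.6] tool T [-0.006 -0.731  0.71 ] world T [-0.772  0.569 -0.345]
phi vec [90.8  0.1  0. ] offset tool-kframe [23.7 -2.   1.4]
```

View pics/n0.png

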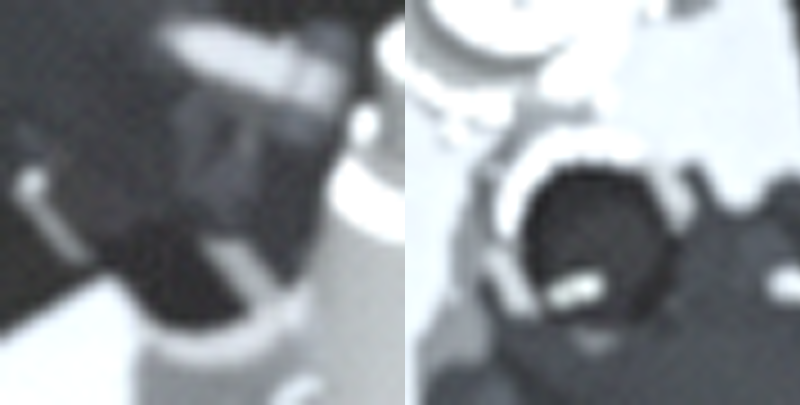

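View pics/n1.png

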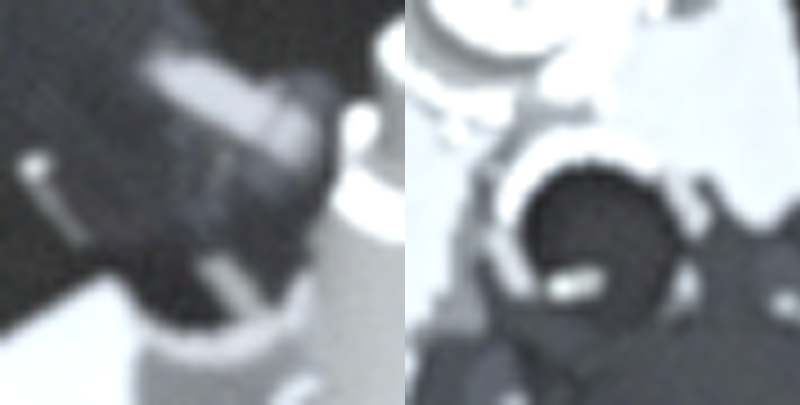

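View pics/n2.png

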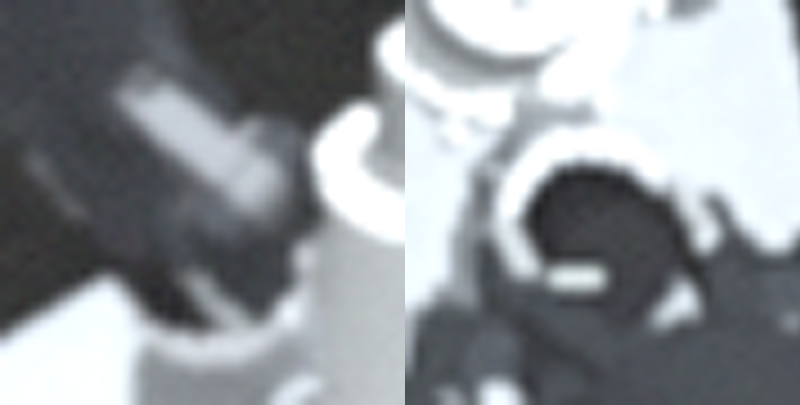

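Emit:
{"method": "drive_tool", "body": {"rows": [0,0,0,5,0,0,30,0,0,0,10,0,0,30]}}

```text
clock: 23.88
eef_pos: [580.8, -24.7, 92.5]
tcp_rot: [-2.951, 1.045, 0.251]
contact_force: [0.5, -3.0, -6.2]
opening: 0.422
```

```bash
python3 q.py; python3 look.py pics/n3.png
```

```text
23.875 [580.8 -24.7  92.5] [[0.486, 0.085, -0.87], [0.125, -0.992, -0.028], [-0.865, -0.095, -0.493]] [-0.16  0.34  2.2   1.07  0.23  0.34] [ 0.5 -3.  -6.2] 0.4221140601976749
tool F [5.3 3.6 2.7] tool T [-0.086 -0.666  0.622] world T [-0.639  0.632 -0.169]
phi vec [100.7   0.2  -0. ] offset tool-kframe [23.6 -2.   1.4]
```

Emit:
{"method": "drive_tool", "body": {"rows": [0,0,0,5,0,0,30,0,0,0,10,0,0,30]}}

```text
clock: 24.22
eef_pos: [581.1, -24.7, 92.6]
tcp_rot: [-2.781, 1.045, 0.251]
contact_force: [3.6, -2.5, -8.8]
opening: 0.42
```

```bash
python3 q.py; python3 look.py pics/n4.png
```

```text
24.225 [581.1 -24.7  92.6] [[0.486, -0.063, -0.872], [0.125, -0.982, 0.141], [-0.865, -0.177, -0.47]] [-0.16  0.34  2.2   1.07  0.23  0.51] [ 3.6 -2.5 -8.8] 0.4195280013486313
tool F [9.  3.7 0.7] tool T [-0.754 -0.278  0.707] world T [-0.966  0.278  0.369]
phi vec [110.5   0.2  -0. ] offset tool-kframe [23.7 -1.8  1.5]
```

View pics/n3.png

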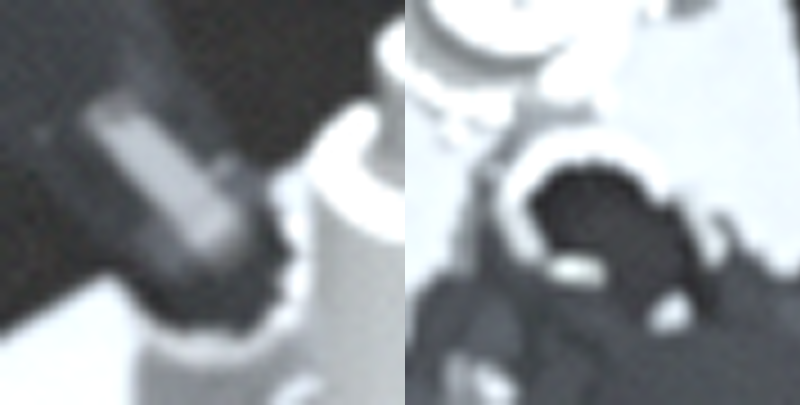

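View pics/n4.png

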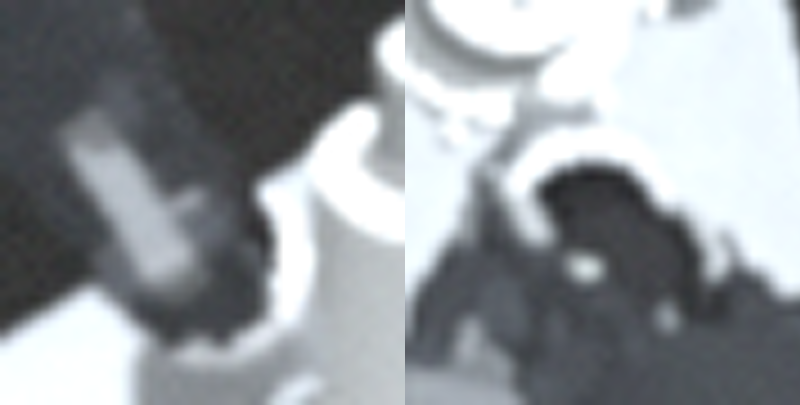

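Emit:
{"method": "drive_tool", "body": {"rows": [0,0,0,5,0,0,30,0,0,0,10,0,0,30,0,0,0,15,0,0,30,0,0,0,20,0,0,30,0,0,0,20,0,0,30]}}

```text
clock: 24.95
eef_pos: [581.1, -25.0, 92.8]
tcp_rot: [-2.438, 1.045, 0.249]
contact_force: [-1.6, -4.5, -3.3]
opening: 0.41
```

```bash
python3 q.py
```

```text
24.95 [581.1 -25.   92.8] [[0.486, -0.354, -0.799], [0.124, -0.877, 0.464], [-0.865, -0.325, -0.383]] [-0.16  0.34  2.2   1.07  0.23  0.85] [-1.6 -4.5 -3.3] 0.4100799606375133
tool F [1.5 5.6 0.4] tool T [-0.292 -0.128  1.378] world T [-1.197  0.715 -0.233]
phi vec [130.2   0.2   0. ] offset tool-kframe [23.5 -1.8  1.7]
```

Emit:
{"method": "drive_tool", "body": {"rows": [0,0,0,0,0,0,65,0,0,0,0,0,0,65,-40,0,0,0,0,0,65,-80,0,0,0,0,0,65,-110,0,0,0,0,0,65,-110,0,0,0,0,0,65]}}

```text
clock: 25.7
eef_pos: [528.1, -38.8, 190.2]
tcp_rot: [-2.442, 1.041, 0.247]
contact_force: [0.0, -0.4, 0.3]
opening: 0.65
```

```bash
python3 q.py; python3 look.py pics/n5.png; python3 - <<'E'
from h import *
for n in("side","top"): np.save(n+"5.npy",grab_frame(n))
E
```

```text
25.7 [528.1 -38.8 190.2] [[0.49, -0.352, -0.798], [0.123, -0.878, 0.463], [-0.863, -0.325, -0.387]] [-0.23  0.07  2.23  0.6   0.42  1.3 ] [ 0.  -0.4  0.3] 0.6503811713676173
tool F [-0.3  0.2 -0.3] tool T [-0.003 -0.209  0.192] world T [-0.081  0.272 -0.004]
phi vec [130.1   0.4   0.2] offset tool-kframe [-88.2  -0.5   2.2]
```

View pics/n5.png

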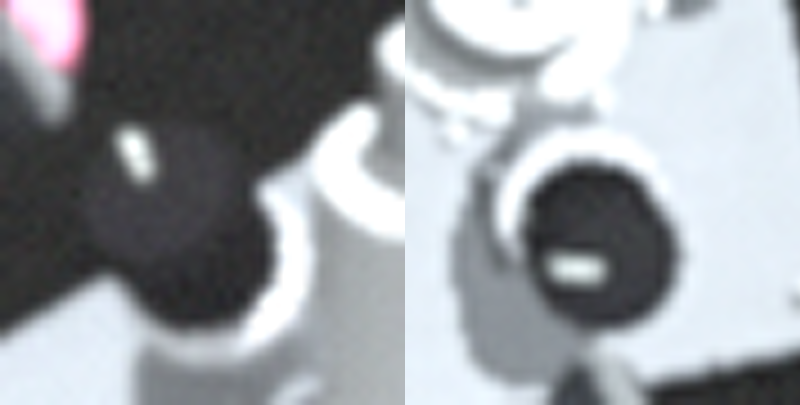

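```bash
cat >> lf.py <<'E'
o5=[("side",cl(118,130,9,285,220),cl(150,178,9,285,220)),("top",cl(550-405,266,9,300,175),cl(604-405,270,9,300,175))]
def g(v):
    a,s=v; out=[]
    for n,o,i in o5:
        for rad,uv in((q.x[4],o),(q.x[3],i)):
            out.append(proj(n,W(p,KF+AX*(q.x[0]-s)+y0*(q.x[1]+rad*np.cos(a))+z0*(q.x[2]+rad*np.sin(a))))[0]-uv)
    return np.concatenate(out)
w=least_squares(g,[5.1,6.5]); print("now",w.x,w.fun.round(1),"total turn",w.x[0]-q.x[5],"extra",w.x[0]-q.x[6])
E
python3 lf.py
```

```text
[ 8.92 -0.68  0.06  3.3  16.06  3.26  4.62] 2.2739460232508213 [ 0.6  0.4 -0.4 -0.5  0.5  0.3 -0.4 -0.1 -0.6  1.1  0.6 -0.9  0.3  0.
 -0.5 -0.1] 1.3581917802346042
[ 8.67 -0.82 -0.02  3.16 15.93  3.25  4.63  6.28] 2.2546087346235506 [ 0.6  0.4 -0.4 -0.5  0.5  0.2 -0.5 -0.2 -0.6  1.1  0.6 -0.9  0.4  0.1
 -0.4 -0. ] 1.375297140713498
[1.13 0.93 0.96 1.13 1.09 0.08 0.08 1.56]
now [5.08781523 6.38791178] [ 0.3  0.4 -0.6 -0.1  0.1 -0.1 -0.2  0.2] total turn 1.834775424936835 extra 0.45947828422333714
```

```bash
python3 - <<'E'
from plan import *
h=p[2]-np.pi/2
rows([((651,-8,190),down(h),60)]); print(h)
E
```

```text
[61.1, -71.2, -85.9, -39.2, -28.8, 10.6, 60.0]
-1.323202547841353
```

Emit:
{"method": "drive_tool", "body": {"rows": [0,-25,-25,-8,-6,2,60,20,-40,-50,-16,-12,4,60,40,-55,-70,-24,-18,6.5,60,61,-71,-86,-32,-23,8.5,60,61,-71,-86,-39.2,-28.8,10.6,60,61,-71,-86,-39.2,-28.8,10.6,60,61,-71,-86,-39.2,-28.8,10.6,60]}}

```text
clock: 26.78
eef_pos: [650.2, -7.9, 188.7]
tcp_rot: [-1.461, 1.568, 1.926]
contact_force: [0.8, -0.3, -0.3]
opening: 0.597
```

```bash
python3 - <<'E'
from plan import *
h=p[2]-np.pi/2
st(); rows([((651,-8,120),down(h),50),((651,-8,78),down(h),50)])
E
```

```text
26.775 [650.2  -7.9 188.7] [[-0.001, 0.243, -0.97], [0.002, -0.97, -0.243], [-1.0, -0.003, 0.0]] [-0.02  0.43  1.61  0.    1.1   1.31] [ 0.8 -0.3 -0.3] 0.5968683167933101
[68.7, 0.5, -0.8, -0.1, 0.0, 0.1, 50.0]
[110.7, 0.6, -0.8, -0.1, 0.0, 0.1, 50.0]
```

Emit:
{"method": "drive_tool", "body": {"rows": [50,0.5,-0.8,0,0,0,50,66,0.5,-0.8,0,0,0,50,66,0.5,-0.8,0,0,0,50]}}

```text
clock: 27.15
eef_pos: [649.8, -8.4, 122.0]
tcp_rot: [-1.025, 1.567, 2.36]
contact_force: [0.8, 0.9, -0.0]
opening: 0.498
```

```bash
python3 - <<'E'
from plan import *
st()
a=cv2.convertScaleAbs(grab_frame("side"),alpha=1.2,beta=10);b=cv2.convertScaleAbs(grab_frame("top"),alpha=1.2,beta=10)
crop(a,300,190,70,70,6,"pics/a.png");crop(b,285,130,70,70,6,"pics/b.png")
cv2.imwrite("pics/p0.png",cv2.resize(np.hstack([cv2.imread("pics/a.png"),cv2.imread("pics/b.png")]),(800,400)))
E
```

```text
27.15 [649.8  -8.4 122. ] [[-0.003, 0.241, -0.97], [0.003, -0.97, -0.241], [-1.0, -0.003, 0.002]] [-0.02  0.51  1.66  0.    0.98  1.31] [ 0.8  0.9 -0. ] 0.49790657637869884
```

View pics/p0.png

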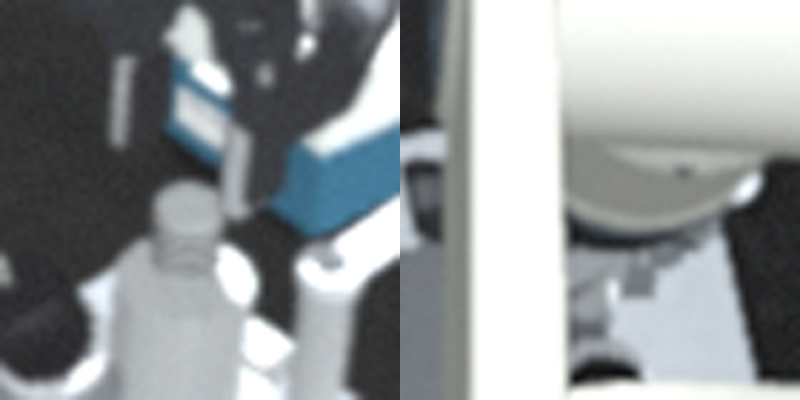

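The pads at (120,145) and (238,215) straddle the grip top at (188,195). Descending, then a gentle grip.

Emit:
{"method": "drive_tool", "body": {"rows": [25,0,-1,0,0,0,50,42,0,-1,0,0,0,50,44,0,-1,0,0,0,50,44,0,-1,0,0,0,20,44,0,-1,0,0,0,20,44,0,-1,0,0,0,20,44,0,-1,0,0,0,20], "newtons": 20}}

```text
clock: 28.12
eef_pos: [653.0, -7.8, 80.6]
tcp_rot: [-2.381, 1.567, 1.005]
contact_force: [-0.0, 1.7, 1.7]
opening: 0.274
```

```bash
python3 - <<'E'
from plan import *
st()
a=cv2.convertScaleAbs(grab_frame("side"),alpha=1.2,beta=10)
crop(a,300,190,70,70,8,"pics/p1.png")
E
```

```text
28.125 [653.   -7.8  80.6] [[0.002, 0.242, -0.97], [0.003, -0.97, -0.242], [-1.0, -0.002, -0.002]] [-0.02  0.56  1.68  0.    0.9   1.31] [-0.   1.7  1.7] 0.2737469278223765
```

View pics/p1.png

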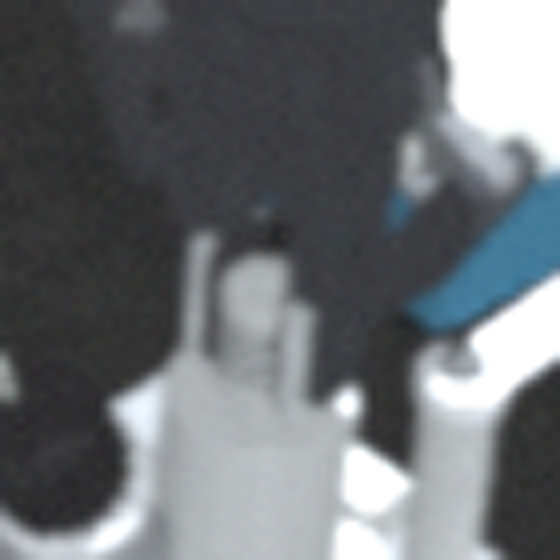

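Emit:
{"method": "drive_tool", "body": {"rows": [0,0,0,0,0,0,20,0,0,0,0,0,0,20], "newtons": 55}}

```text
clock: 28.42
eef_pos: [653.0, -7.7, 80.7]
tcp_rot: [-2.408, 1.567, 0.978]
contact_force: [-0.5, 0.4, 1.2]
opening: 0.261
```

Emit:
{"method": "drive_tool", "body": {"rows": [-3,0,0,0,0,0,20,-7,0,0,0,0,0,20,-13,0,0,0,0,0,20,-20,0,0,0,0,0,20,-28,0,0,0,0,0,20,-36,0,0,0,0,0,20,-45,0,0,0,0,0,20,-55,0,0,0,0,0,20,-65,0,0,0,0,0,20,-70,0,0,0,0,0,20]}}

```text
clock: 29.68
eef_pos: [653.3, -7.9, 151.7]
tcp_rot: [-2.628, 1.567, 0.758]
contact_force: [-0.0, 0.3, -1.6]
opening: 0.262
```

```bash
python3 - <<'E'
from plan import *
st()
s=grab_frame("side"); np.save("side6.npy",s)
crop(cv2.convertScaleAbs(s,alpha=1.2,beta=10),270,170,110,110,6,"pics/p2.png")
E
```

```text
29.675 [653.3  -7.9 151.7] [[0.003, 0.242, -0.97], [0.003, -0.97, -0.242], [-1.0, -0.002, -0.004]] [-0.02  0.47  1.64  0.    1.03  1.31] [-0.   0.3 -1.6] 0.2620908508508434
```

View pics/p2.png

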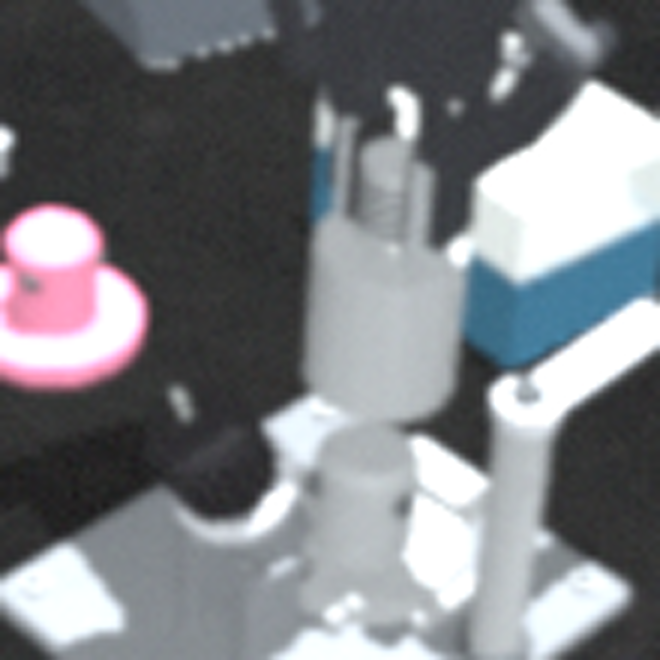

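```bash
python3 - <<'E'
from plan import *
T=[np.array(v)*.7-.15 for v in((206,258),(272,241),(293,317),(226,334))]
S=[np.array(v)*.7-.15 for v in((298,282),(348,257),(388,276),(337,308))]
for n,L in(("top",T),("side",S)):
    Q=[atz(n,v,18) for v in L]; print(n,np.mean(Q,0).round(1),[np.round(q[:2]) for q in Q])
E
```

```text
top [576.5 312.6  18. ] [array([623., 386.]), array([654., 278.]), array([530., 239.]), array([499., 347.])]
side [574.5 304.   18. ] [array([499., 335.]), array([614., 374.]), array([653., 278.]), array([532., 229.])]
```

```bash
python3 - <<'E'
from plan import *
h=p[2]-np.pi/2
rows([((576,309,175),down(h+.5),20),((576,309,80),down(h+.5),20)])
E
```

```text
[-22.4, -326.4, -1.7, -28.8, -0.2, 0.0, 20.0]
[72.6, -326.2, -1.3, -28.8, -0.2, 0.0, 20.0]
```

Emit:
{"method": "drive_tool", "body": {"rows": [-15,-5,0,0,0,0,20,-22,-30,0,-4,0,0,20,-22,-75,0,-8,0,0,20,-22,-120,0,-12,0,0,20,-22,-165,0,-16,0,0,20,-22,-210,0,-20,0,0,20,-22,-255,0,-24,0,0,20,-22,-295,-1,-28,0,0,20,-22,-320,-1.5,-28.8,0,0,20,-22,-326,-1.5,-28.8,-0.2,0,20]}}

```text
clock: 30.98
eef_pos: [574.6, 311.1, 175.0]
tcp_rot: [-2.403, 1.569, 1.49]
contact_force: [-1.0, -1.3, -2.4]
opening: 0.259
```

```bash
python3 - <<'E'
from plan import *
st();h=p[2]-np.pi/2
rows([((576,309,68),down(h+.5),20)])
for n in("side","top"):
    s=grab_frame(n); np.save(n+"7.npy",s)
crop(np.load("side7.npy"),170,110,140,140,4,"pics/a.png");crop(np.load("top7.npy"),130,130,140,140,4,"pics/b.png")
cv2.imwrite("pics/p3.png",cv2.resize(np.hstack([cv2.imread("pics/a.png"),cv2.imread("pics/b.png")]),(800,400)))
E
```

```text
30.975 [574.6 311.1 175. ] [[0.0, 0.683, -0.731], [0.002, -0.731, -0.683], [-1.0, -0.001, -0.001]] [0.49 0.45 1.62 0.   1.07 1.31] [-1.  -1.3 -2.4] 0.2590143616962966
[107.0, 2.6, 0.5, 0.2, -0.1, 0.1, 20.0]
```

View pics/p3.png

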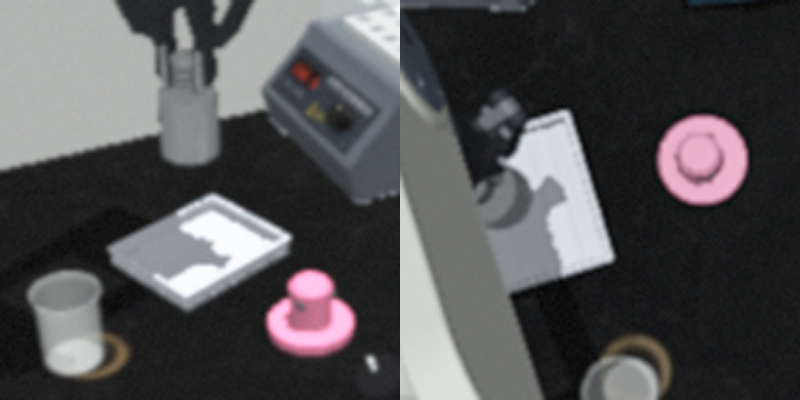

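Emit:
{"method": "drive_tool", "body": {"rows": [30,1,0,0,0,0,20,60,2,0,0,0,0,20,85,2,0,0,0,0,20,97,2,0,0,0,0,20,103,2,0,0,0,0,20,106,2,0,0,0,0,20,106,2,0,0,0,0,20]}}

```text
clock: 31.95
eef_pos: [577.0, 308.3, 69.4]
tcp_rot: [-2.876, 1.569, 1.015]
contact_force: [0.5, 0.2, -1.4]
opening: 0.264
```

```bash
python3 - <<'E'
from plan import *
st()
crop(grab_frame("side"),180,160,100,90,7,"pics/p4.png")
E
```

```text
31.95 [577.  308.3  69.4] [[0.001, 0.681, -0.732], [0.001, -0.732, -0.681], [-1.0, -0.0, -0.002]] [0.49 0.57 1.68 0.   0.88 1.31] [ 0.5  0.2 -1.4] 0.26362089638175856
```

View pics/p4.png

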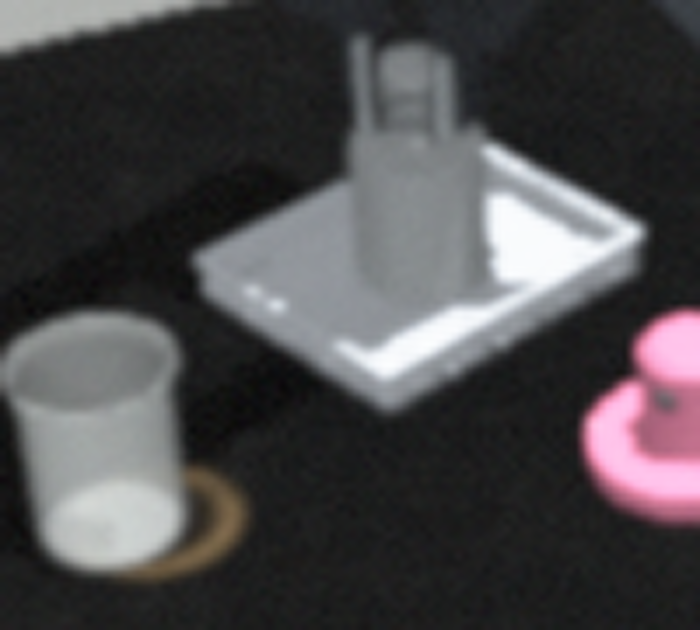

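The sleeve is over the tray, with its base at crop (420,290) and about 5 mm to go. I'll lower it in small steps until the force shows contact.

Emit:
{"method": "drive_tool", "body": {"rows": [2,0,0,0,0,0,20,4,0,0,0,0,0,20,4,0,0,0,0,0,20]}}

```text
clock: 32.38
eef_pos: [576.9, 308.3, 65.4]
tcp_rot: [-2.869, 1.569, 1.022]
contact_force: [0.9, 0.4, -2.0]
opening: 0.26
```

Emit:
{"method": "drive_tool", "body": {"rows": [1,0,0,0,0,0,20,2,0,0,0,0,0,20,2,0,0,0,0,0,20]}}

```text
clock: 32.75
eef_pos: [577.0, 308.4, 63.7]
tcp_rot: [-2.88, 1.569, 1.011]
contact_force: [-0.5, 0.5, 2.9]
opening: 0.261
```

Contact: the force went from −2 to +2.9 N at the predicted height of 63.7. Releasing and retreating upward.

Emit:
{"method": "drive_tool", "body": {"rows": [0,0,0,0,0,0,28,0,0,0,0,0,0,34,0,0,0,0,0,0,45,0,0,0,0,0,0,45,-20,0,0,0,0,0,45,-60,0,0,0,0,0,45,-110,0,0,0,0,0,45,-110,-30,-100,0,0,0,45,-110,-60,-150,0,0,0,45,-110,-60,-150,0,0,0,45]}}

```text
clock: 34.0
eef_pos: [646.8, 457.1, 176.1]
tcp_rot: [-3.054, 1.566, 0.837]
contact_force: [0.9, -0.4, -0.4]
opening: 0.451
```

```bash
python3 - <<'E'
from plan import *
st()
s=grab_frame("side"); np.save("side8.npy",s); t=grab_frame("top"); np.save("top8.npy",t)
cv2.imwrite("pics/f0.png",cv2.resize(s[:,:,::-1],(800,600),interpolation=cv2.INTER_CUBIC))
cv2.imwrite("pics/f1.png",cv2.resize(t[:,:,::-1],(800,600),interpolation=cv2.INTER_CUBIC))
crop(cv2.convertScaleAbs(s,alpha=1.2,beta=10),262,200,120,100,6,"pics/f2.png")
E
```

```text
34.0 [646.8 457.1 176.1] [[0.003, 0.682, -0.732], [0.003, -0.732, -0.682], [-1.0, -0.0, -0.004]] [0.61 0.66 1.27 0.   1.21 1.43] [ 0.9 -0.4 -0.4] 0.4508797315708648
```

View pics/f0.png

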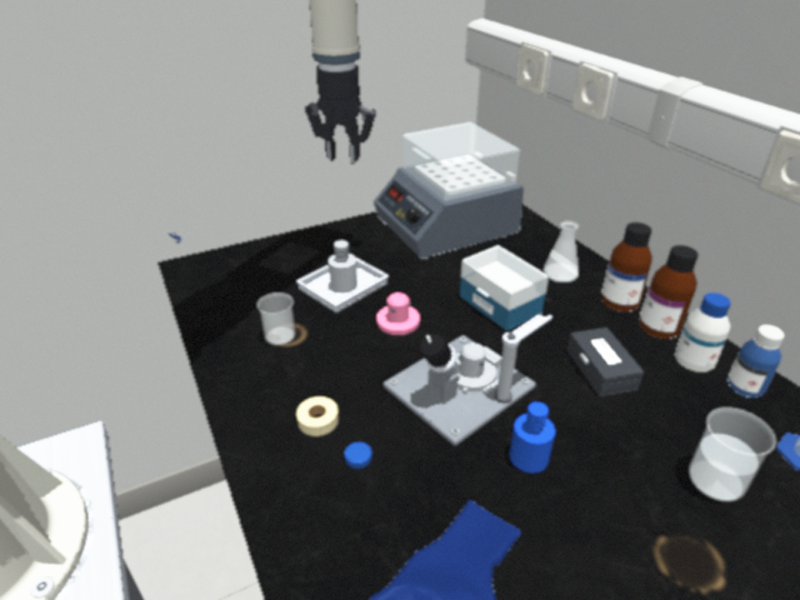

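View pics/f1.png

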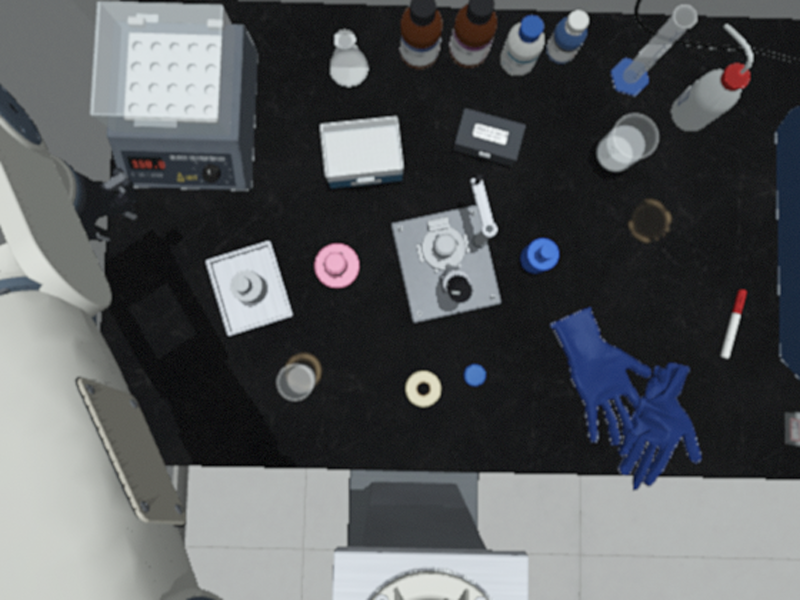

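View pics/f2.png

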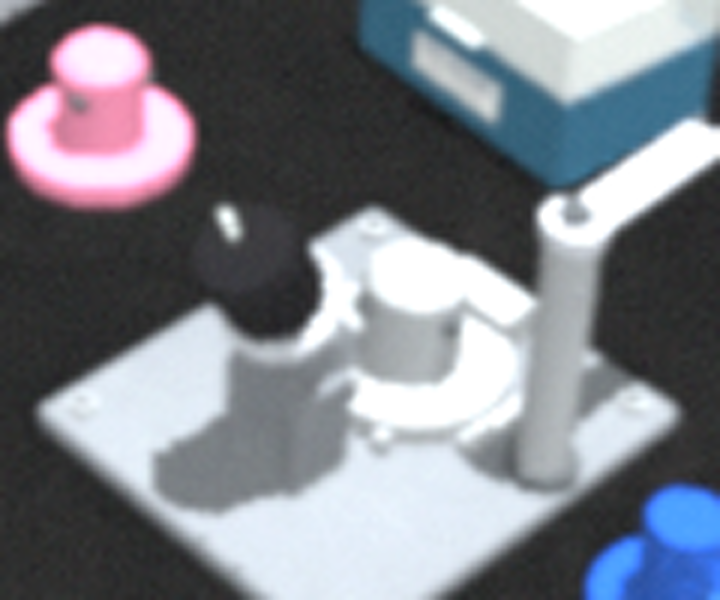

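The side and top views show the sleeve standing in the tray at (343,268) in side. The core is still seated on the stand, the keeper points away, and the bystanders haven't moved. Handing in.

```bash
python3 -c "
from rig import sign_off
print(sign_off())"
```

```text
the job is handed in; nothing more can be done
None
```

The job is handed in, with about 34 s of the 72 s used; the hand-in gave no verdict.

**What I did**
- **Keeper:** I swung it along its arc to about 1.55 rad, estimated from the tool position. In the last pictures it points to the stand's +x.
- **Clamp:** The first grip turned the knob about 1.36 rad and brought the screw to its stop. The next three grips gave no lasting turn: the knob sprang back or slipped in the fingers. A fifth grip got the clutch to click.
- **Sleeve:** I pulled it straight up 71 mm and lowered it into the tray in small steps. Contact came at the predicted height, at about 3 N.

**What the last checks showed**
- **Click:** The knob's white line moved a further 0.46 rad with no further sinking. One tooth is 0.52 rad, so I take this as one click.
- **Core:** It stayed on the stand when the sleeve came off, and the wrist then carried only about the sleeve's weight (1.6 N, noisy).
- **End state:** In the final side and top pictures the sleeve is upright near the tray's centre, the bystanders look unmoved, and the arm is clear with about 1 N of sensor noise.

**What I could not confirm or what disagreed**
- **Screw angle:** I did not measure it directly. From sinking the knob 6.3 ± 1.6 mm I get about 1.27 rad plus the unknown starting angle. The stop and the click suggest it is past 1.3 rad.
- **Clutch torque:** The wrist read up to about 1.4 N m while turning, far above the stated 0.15 N m, and I did not explain this.
- **Camera positions:** The two cameras put the stand about 2 mm apart and the tray centre about 9 mm apart. The tray difference is well within the 50 mm allowed.

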